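# Mount the watch wheel on the winder: push it home, pin it, ring over

## Task

Mount the wheel on the watch winder's spindle: push its hub fully home, so that the cross-hole near the spindle's end comes free, then push the red-tabbed linchpin down through that hole until its shoulder sits on the spindle, and swing its ring right over the end of the spindle until it lies against the pin's point. Push firmly enough to feel each part come to its stop but never force anything, and leave the other things on the bench where they are.

Things in the scene. Friction and masses are not known exactly. Their poses are not given: they have to be found in the camera images.
- machine: watch winder (fixed): white housing 130 x 140 x 190 mm, origin under its centre, z up, +y the way its level steel spindle points. The spindle leaves the face at y = 70 mm, at x = 0, its axis 125 mm above the bench; its outer part is an 18 mm square bar, flat side up, top face at z = 134 mm, carrying the wheel. See point hole_nominal
- hole_nominal (a point): a fixed point of the winder (its axes): where the mouth of the spindle's cross-hole would be at mid setting. The spindle is clamped by hand, so the real hole lies up to 9 mm nearer or farther along y (never sideways, same height). The hole: upright, right through, 9 mm wide, its edge barely broken, 13 mm short of the spindle's end; a ball catch in it keeps the pin from dropping and asks a push of 3 to 12 N
- wheel (a joint): how far (m) the wheel stands out from home along the spindle: 0 home (hard stop on a clamped collar), starts at 0.0225 to 0.0245, covering the hole. Its round aluminium nose, 42 mm across, flat front, concentric with the spindle, ends 12 to 18 mm short of the hole's centre when home. Slides stiffly (6 N), does not turn. Watches on spokes, to 97 mm from the axis, 42 mm and more behind the nose's front
- pin_tab (a point): linchpin, 75 g, parked upright in its block: point on its axis in the upright red tab, 30 mm above the shoulder's underside, 16 mm below the top; z up, y the way the ring sticks out. Head 10 mm thick (x), 18 mm wide (y) in the tab, 20 in the 13 mm high steel shoulder. To go on, its y must match the winder's y (ring outwards); shoulder is then 2 mm or more clear of the nose
- pin_shoulder (a point): point on the pin's axis at the underside of its shoulder, axes as pin_tab; seated, it lies on the spindle's top face over the hole. Below it the shank: 8 mm round, 40 mm long, with only its last 2 mm tapered, to 7 mm. At the start the shoulder rests on the block's top
- ring (a joint): swing (rad) of the brass wire ring about a level hinge along the pin's x, 5 mm above the shoulder's underside: 0 straight out along y, negative raised, positive down, 1.45 (stop) against the pin's point. 42 mm across wire centres, wire 4 mm, centre 20 mm, far side 41 mm from the hinge. Stiff, stays put: 2 N at 25 mm moves it. Going down, it passes round the square's end
- block: black pin block (fixed), 56 x 56 mm (foot plate 62 mm), 48 mm tall, with one blind hole in the middle of its top in which the linchpin is parked; origin under its centre
- oil_bottle: white oil bottle, 52 mm across, 85 mm tall; bystander; origin under its centre
- screwdriver: screwdriver lying down, 130 mm long; bystander
- loupe: black eye loupe, 40 mm across, 34 mm tall; bystander
- movement: blue movement holder with a brass movement, 42 mm across, 18 mm tall; bystander
- watch: watch case on a grey cushion, 64 mm across, 31 mm tall; bystander
- tweezers: steel tweezers lying down, 110 mm long; bystander
- spindle_key: dark steel key standing on end, 24 mm across, 30 mm tall; bystander

How it is judged:
On the way, in this order (a step that is already met when the one before it is completed fails the run):
1. the wheel is pushed fully home (value of joint wheel below 0.002 m), for 0.2 s.
2. the linchpin stands through the cross-hole with its shoulder on the spindle, the wheel still home (value of joint wheel below 0.002 m and z of pin_shoulder in the frame of machine between 0.13 and 0.1365 m and x of pin_shoulder in the frame of machine between -0.003 and 0.003 m and y of pin_shoulder in the frame of machine between 0.168 and 0.192 m and angle between pin_shoulder's own z axis and vertical below 0.12 rad), for 0.2 s.
3. the ring is swung over the spindle's end, against the pin's point (all of step 2 and value of joint ring above 1.33 rad), for 0.2 s.
At the end, for the whole second after the job is handed in: wheel home within 2 mm; pin upright (within 0.12 rad) through the cross-hole, its shoulder within 2.5 mm of the spindle's top; ring at 1.33 rad or more (within about 7 degrees of its stop) and still (all of step 3 and velocity of joint ring between -0.1 and 0.1 rad/s); the robot touches nothing.
It fails at once if the winder's spindle or wheel is pressed with more than 30 N by the pin or the robot (contact force between any of spindle, collar and anything else above 30 N).
It fails at once if another thing on the bench is moved more than 20 mm (distance of any of oil_bottle, screwdriver, loupe, movement, watch, tweezers, spindle_key from where it was at the start of the episode above 0.02 m).
It also fails if it takes over 67 s, if anything falls off the work surface, if the arm or the gripper's body presses on something with over 40 N, if the wrist force passes 120 N, or if a joint passes its speed limit or range.

## Robot

A 7-joint arm with a two-finger parallel gripper is mounted at the origin on the work surface. World frame = base frame: x ahead of the robot, y to its left, z up, the work surface at z = 0. Lengths are in m, angles in rad, forces in N, time in s.
With the tool pointing down it reaches from about 0.425 to 0.875 m from the base axis. Payload 4.7 kg.
Tool frame: the origin (TCP) lies midway between the tips of the shut fingers; the grasp point (between the pads) lies 19 mm behind it (ctrl.grip_point_offset is the distance from the TCP to the grasp point, in m); z points along the fingers, y is the line along which they close (so a half turn about z gives the same grasp; the last joint's range is limited). The gripper opens to 87 mm and grips with 3 to 60 N. Pads are 19 mm wide; open, the fingers measure 117 mm over their backs; the gripper's body (75 mm by 190 mm) begins 51 mm behind the grasp point.
Start: joints at [-1.14, 0.321, -0.07, 1.45, 0.023, 1.371, -0.057], TCP at [0.263, 0.594, 0.196] pointing down, gripper open.
Joint ranges: [-2.86, 2.86], [-0.3, 2.09], [-1.38, 1.24], [0.06, 2.45], [-1.56, 4.7], [0.09, 2.05], [-2.69, 2.69]. Speed limits (rad/s): [2.57, 2.57, 3.14, 3.14, 3.14, 3.14, 3.14].

## Interface

Orientations are given as a rotation vector (axis times angle).
In Python, from bench import ctrl gives the robot as it stands. The module is installed in compiled form; this text tells all that it offers.
- The arm moves only by the shell command python3 -m handwheel 'ROWS' [OPENING] [FORCE]. ROWS is JSON, a list of rows, each an object of numbers: "x", "y", "z": the shift along the tool's x, y, z in m; "wx", "wy", "wz": the turn, a rotation vector about the tool's x, y, z in degrees. A call has 1 to 10 rows; each row is the pose to reach, as a shift and turn from the pose commanded when the call began, along the tool's axes at that moment; what a row does not reach only later rows make up. A row lasts 1/12 s, in which the tool goes at most 41.7 mm and 7.16 degrees, less where a joint would pass 70% of its speed; a pose out of reach is approached as far as the arm can. A call with a gripper value outside its range is refused whole. OPENING is the finger opening in m, from 0 to 0.087, set as the call begins (- or left out, the last holds). The fingers move at their own pace and stop on an object; FORCE is the grip in N (left out, the last holds). Time passes only in rows, so rows that repeat a pose let the fingers close. It gives the time, the measured TCP pose, the force, the opening and the grip force at its end, in the units of the state.
- ctrl.get_state(): the state, without advancing time (a new reading comes with each control period).
- ctrl.get_image(name): name is "scene" or "side" or "wrist"; returns a dict with "image" (400x640x3 uint8, red, green, blue), "K" (3x3 intrinsics, pixels), "k1" (the pictures are not rectified: a ray, as slopes to the right and down, at radius r is drawn at 1 + k1 r^2 times it, then the intrinsics apply), "world_to_cam" (4x4, takes a point from world to camera coordinates); the wrist camera has in their place "hand_eye" (4x4, takes a point from camera to tool coordinates, whose origin is the TCP and whose axes are the flange's). Camera axes: x right, y down, z forward; pixel columns grow to the right and rows downward; lengths in m; the calibration is good to about 2 mm. A picture is of the moment at which its call begins: read the wrist's pose just before it. There is no depth.
- ctrl.close_job(): hands the job in; it is judged then, once.
The state is a dict: "time": time; "joint_positions": joint angles; "qd": joint speeds; "joint_torque": joint torques, N m; "position": TCP position; "tool_rot": TCP orientation; "ft_force": force on the tool from outside, world axes, zero at the start; "torque": the same for the moment, N m; "grip_width": opening from 0.0 (shut) to 1.0 (fully open); "grip_force": force on a finger pad.
Only numpy, scipy, OpenCV 4.12 (cv2) and the standard library are available. Lean on these libraries where they do the work, as an engineer would, in place of code of your own. Each camera call takes 0.05 s, during which the arm holds its last target. There are 200 camera calls.

## Working session

There is one attempt and no reset: what is moved stays moved. The work goes in short steps, Python scripts to look and compute and a shell command to move; the robot and the scene stay as the last step left them, time stands still between calls to the robot, and variables do not carry over. Pictures are saved under pics/ and viewed, at most 10 in all, crops included, and the job is handed in when it is done.

```bash
mkdir -p pics; cat > h.py <<'E'
import numpy as np,cv2
from scipy.spatial.transform import Rotation as R
from bench import ctrl
def snap(n):
    s=ctrl.get_state(); im=ctrl.get_image(n)
    if n=="wrist":
        T=np.eye(4);T[:3,:3]=R.from_rotvec(s["tool_rot"]).as_matrix();T[:3,3]=s["position"]
        im["c2w"]=T@np.array(im["hand_eye"])
    else: im["c2w"]=np.linalg.inv(np.array(im["world_to_cam"]))
    return im
def ray(im,u,v):
    K=np.array(im["K"]);k=float(im["k1"])
    p=cv2.undistortPoints(np.array([[[u,v]]],float),K,np.array([k,0,0,0.]))[0,0]
    d=im["c2w"][:3,:3]@np.array([p[0],p[1],1]); return im["c2w"][:3,3],d/np.linalg.norm(d)
def onz(im,u,v,z):
    o,d=ray(im,u,v); return o+d*(z-o[2])/d[2]
def proj(im,P):
    K=np.array(im["K"]);w=np.linalg.inv(im["c2w"])
    return cv2.projectPoints(np.atleast_2d(np.array(P,float)),cv2.Rodrigues(w[:3,:3])[0],w[:3,3],K,np.array([float(im["k1"]),0,0,0.]))[0][:,0]
def tri(a,pa,b,pb):
    o1,d1=ray(a,*pa);o2,d2=ray(b,*pb)
    t=np.linalg.lstsq(np.c_[d1,-d2],o2-o1,rcond=None)[0]
    p,q=o1+d1*t[0],o2+d2*t[1]; return (p+q)/2,np.linalg.norm(p-q)
def save(im,f,crop=None,s=1):
    i=cv2.cvtColor(im["image"],cv2.COLOR_RGB2BGR)
    if crop: x0,y0,x1,y1=crop; i=i[y0:y1,x0:x1]
    cv2.imwrite(f,cv2.resize(i,None,fx=s,fy=s,interpolation=cv2.INTER_CUBIC))
E
python3 - <<'E'
from h import *
import pickle
d={n:snap(n) for n in("scene","side")}
pickle.dump(d,open("s0.pkl","wb"))
for n in d: save(d[n],f"pics/{n}0.png"); print(n,d[n]["c2w"][:3].round(3).tolist())
s=ctrl.get_state();print(s)
E
```

```text
scene [[-0.514, 0.671, -0.534, 1.171], [0.858, 0.402, -0.32, 0.211], [-0.0, -0.623, -0.782, 0.962]]
side [[-0.962, -0.202, 0.182, 0.413], [-0.272, 0.717, -0.642, 0.443], [-0.001, -0.667, -0.745, 0.771]]
{'time': 0.1, 'joint_positions': array([-1.13989996,  0.32175201, -0.07009708,  1.45156874,  0.02259459,
        1.3708446 , -0.05693767]), 'qd': array([-0.00073522, -0.00058977, -0.00150232, -0.00338521,  0.00116619,
       -0.0011595 ,  0.00066147]), 'joint_torque': array([-1.23823056e-04, -4.92572987e+01, -4.05759634e-01, -3.13398314e+01,
       -6.41116197e-02,  3.94775870e-02,  8.62745037e-05]), 'position': array([0.26295055, 0.5938178 , 0.19526112]), 'tool_rot': array([-6.49912866e-01, -3.07334178e+00,  2.76909733e-03]), 'ft_force': array([-0.49729849,  1.16862996, -0.09944826]), 'torque': array([-0.02072017,  0.01568889, -0.01244716]), 'grip_force': 0.0, 'grip_width': 0.9996368293648938}
```

View pics/scene0.png

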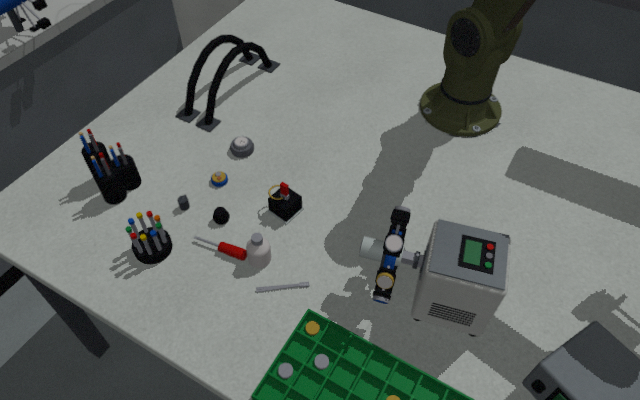

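View pics/side0.png

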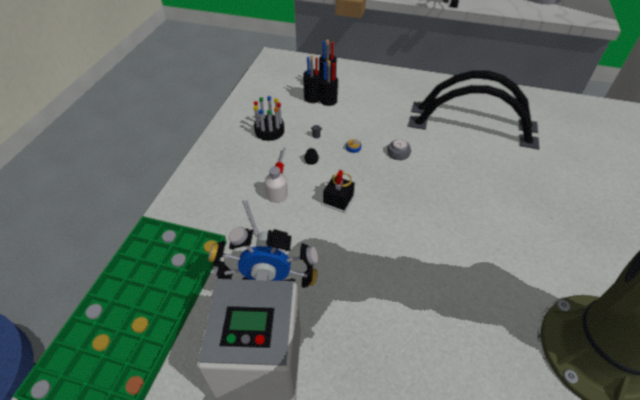

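The scene view shows the winder at about (460,270), its nose pointing left at (370,248), the block with the red tab and ring at (285,195), and the bystanders to the left. The side view shows the winder at (250,330) and the block at (339,190). I'll zoom in on both.

```bash
python3 - <<'E'
from h import *
import pickle
d=pickle.load(open("s0.pkl","rb"))
save(d["scene"],"pics/sc1.png",(250,160,520,340),2.96)
save(d["side"],"pics/si1.png",(190,150,370,390),2.5)
for n,im in d.items():
    h=cv2.cvtColor(im["image"],cv2.COLOR_RGB2HSV)
    m=(((h[...,0]<8)|(h[...,0]>172))&(h[...,1]>150)&(h[...,2]>60)).astype(np.uint8)
    c,l,s,ce=cv2.connectedComponentsWithStats(m)
    print(n,[(s[i].tolist(),ce[i].round(1).tolist()) for i in range(1,c) if s[i,4]>12])
E
```

```text
scene [([87, 129, 5, 5, 13], [88.8, 131.2]), ([99, 152, 5, 6, 23], [100.8, 154.5]), ([280, 182, 9, 14, 89], [284.0, 188.6]), ([147, 211, 5, 6, 25], [149.1, 213.6]), ([130, 233, 7, 6, 33], [133.1, 235.4]), ([218, 242, 29, 18, 292], [232.2, 250.4]), ([487, 243, 7, 7, 39], [489.9, 246.1])]
side [([330, 42, 4, 18, 44], [331.8, 50.3]), ([315, 59, 3, 16, 25], [316.0, 68.4]), ([332, 62, 4, 18, 54], [333.1, 70.8]), ([277, 103, 3, 5, 13], [278.0, 104.7]), ([276, 162, 7, 11, 41], [279.7, 165.9]), ([336, 171, 7, 13, 64], [338.9, 177.2]), ([255, 334, 10, 11, 84], [259.5, 339.1])]
```

View pics/sc1.png

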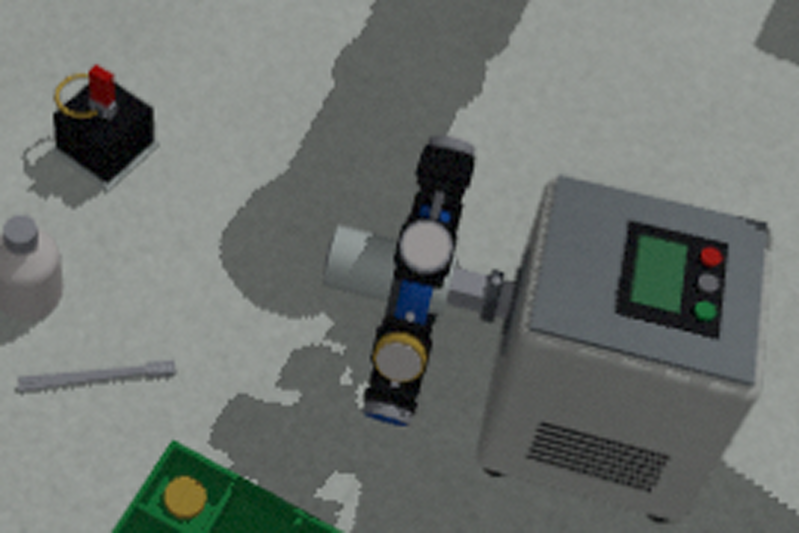

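View pics/si1.png

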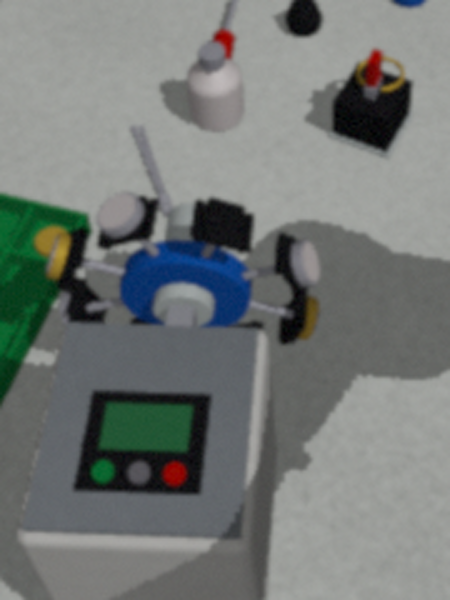

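The crops show the housing top's corners (scene, full-image pixels about (438,220), (510,237), (504,289), (428,271)), the nose front at about (361,247), and the ring pointing left from the tab. I'll compute the poses.

```bash
python3 - <<'E'
from h import *
import pickle
d=pickle.load(open("s0.pkl","rb"));A,B=d["scene"],d["side"]
np.set_printoptions(precision=4,suppress=True)
f=lambda x,y:(250+x/2.96,160+y/2.96)
g=lambda x,y:(190+x/2.5,150+y/2.5)
print("tab",tri(A,(284,188.6),B,(338.9,177.2)))
top=[onz(A,*f(*p),.19) for p in[(556,177),(769,228),(752,383),(528,330)]]
print("sc top",np.array(top),np.mean(top,0),[np.linalg.norm(top[i]-top[i-1]) for i in range(4)])
tb=[onz(B,*g(*p),.19) for p in[(70,322),(266,325),(240,540),(25,532)]]
print("si top",np.array(tb),np.mean(tb,0),[np.linalg.norm(tb[i]-tb[i-1]) for i in range(4)])
for T in (top,tb):
    T=np.array(T)
    print(cv2.minAreaRect((T[:,:2]*1000).astype(np.float32)))
# nose front rim top/bottom in scene, z 0.146/.. 
print("nose",onz(A,*f(345,226),.146))
print("block top corners sc",[onz(A,*f(*p),.048) for p in[(55,115),(108,150),(154,105)]])
print("ring far sc",onz(A,*f(55,97),.055),"side",onz(B,*g(404,75),.055))
for n,P in(("oil",f(20,330)),("twz L",f(15,383)),("twz R",f(175,368))): print(n,onz(A,*P,0))
E
```

```text
tab (array([ 0.5561, -0.2225,  0.0804]), np.float64(0.00011796648408383807))
sc top [[0.5488 0.1212 0.19  ]
 [0.5187 0.2478 0.19  ]
 [0.6299 0.2722 0.19  ]
 [0.663  0.1497 0.19  ]] [0.5901 0.1977 0.19  ] [np.float64(0.11767410160134499), np.float64(0.13008678445429628), np.float64(0.11385167479774355), np.float64(0.12687105710109262)]
si top [[0.6596 0.1472 0.19  ]
 [0.5424 0.1163 0.19  ]
 [0.5154 0.2459 0.19  ]
 [0.6281 0.2733 0.19  ]] [0.5864 0.1957 0.19  ] [np.float64(0.13000248075345835), np.float64(0.12119977830991416), np.float64(0.13235716924092977), np.float64(0.11599815216760628)]
((590.9658203125, 198.1550750732422), (117.66758728027344, 130.0867919921875), 13.410417556762695)
((585.1719360351562, 195.13302612304688), (121.18936920166016, 132.25523376464844), 14.017156600952148)
nose [0.622  0.0131 0.146 ]
block top corners sc [array([ 0.5779, -0.2521,  0.048 ]), array([ 0.5859, -0.1981,  0.048 ]), array([ 0.5297, -0.1912,  0.048 ])]
ring far sc [ 0.5674 -0.2586  0.055 ] side [ 0.531  -0.2462  0.055 ]
oil [ 0.7299 -0.185   0.    ]
twz L [ 0.768  -0.1631 -0.    ]
twz R [ 0.6987 -0.0709  0.    ]
```

```bash
cat >> h.py <<'E'
np.set_printoptions(precision=4,suppress=True)
MC=np.array([.588,.1965,0]); MY=np.array([.242,-.970,0]); MX=np.array([-.970,-.242,0])
def m2w(x,y,z): return MC+MX*x+MY*y+np.array([0,0,z])
def w2m(P): d=np.array(P)-MC; return np.array([d@MX,d@MY,d[2]])
def rot(ydir):  # tool down, y along ydir
    y=np.array(ydir,float);y/=np.linalg.norm(y);z=np.array([0,0,-1.]);return np.c_[np.cross(y,z),y,z]
def plan(P,Rt=None,s=None):
    s=s or ctrl.get_state();R0=R.from_rotvec(s["tool_rot"]).as_matrix()
    d=R0.T@(np.array(P)-s["position"]); w=np.zeros(3)
    if Rt is not None: w=np.degrees(R.from_matrix(R0.T@Rt).as_rotvec())
    print("mm",(d*1000).round(1),"deg",w.round(2),"rows>=",max(np.linalg.norm(d)/.0417,np.linalg.norm(w)/7.16).round(1))
E
python3 - <<'E'
from h import *
s=ctrl.get_state();R0=R.from_rotvec(s["tool_rot"]).as_matrix();print(R0)
im=snap("wrist");print(np.array(im["hand_eye"]))
P=m2w(0,.25,.32);print(P)
plan(P,rot(MX));plan(P,rot(-MX))
E
```

```text
[[-0.9144  0.4048 -0.0006]
 [ 0.4048  0.9144 -0.0017]
 [-0.0001 -0.0018 -1.    ]]
[[ 0.0005 -0.9615 -0.2749  0.0747]
 [ 1.      0.0003  0.0005 -0.0004]
 [-0.0004 -0.2749  0.9615 -0.1886]
 [ 0.      0.      0.      1.    ]]
[ 0.6485 -0.046   0.32  ]
mm [-611.6 -429.3 -123.9] deg [  -0.05   -0.1  -127.89] rows>= 18.2
mm [-611.6 -429.3 -123.9] deg [-0.08  0.04 52.11] rows>= 18.2
```

```bash
python3 -m handwheel '[{"x":-0.02,"y":-0.01,"z":-0.03,"wz":3},{"x":-0.05,"y":-0.025,"z":-0.055,"wz":6},{"x":-0.08,"y":-0.045,"z":-0.08,"wz":9},{"x":-0.11,"y":-0.065,"z":-0.1,"wz":12},{"x":-0.143,"y":-0.085,"z":-0.11,"wz":15},{"x":-0.175,"y":-0.108,"z":-0.12,"wz":18},{"x":-0.208,"y":-0.132,"z":-0.124,"wz":21},{"x":-0.242,"y":-0.156,"z":-0.124,"wz":24},{"x":-0.276,"y":-0.18,"z":-0.124,"wz":27},{"x":-0.31,"y":-0.204,"z":-0.124,"wz":30}]' 0.025 20
python3 - <<'E'
from h import *
plan(m2w(0,.25,.32),rot(-MX))
E
```

```text
mm [-611.6 -429.3 -123.9] deg [-0.08  0.04 52.11] rows>= 18.2invalid input at $[0]: expected keys x, y, z, wx, wy, wz
```

```bash
python3 -m handwheel '[{"x":-0.02,"y":-0.01,"z":-0.03,"wx":0,"wy":0,"wz":3},{"x":-0.05,"y":-0.025,"z":-0.055,"wx":0,"wy":0,"wz":6},{"x":-0.08,"y":-0.045,"z":-0.08,"wx":0,"wy":0,"wz":9},{"x":-0.11,"y":-0.065,"z":-0.1,"wx":0,"wy":0,"wz":12},{"x":-0.143,"y":-0.085,"z":-0.11,"wx":0,"wy":0,"wz":15},{"x":-0.175,"y":-0.108,"z":-0.12,"wx":0,"wy":0,"wz":18},{"x":-0.208,"y":-0.132,"z":-0.124,"wx":0,"wy":0,"wz":21},{"x":-0.242,"y":-0.156,"z":-0.124,"wx":0,"wy":0,"wz":24},{"x":-0.276,"y":-0.18,"z":-0.124,"wx":0,"wy":0,"wz":27},{"x":-0.31,"y":-0.204,"z":-0.124,"wx":0,"wy":0,"wz":30}]' 0.025 20
python3 - <<'E'
from h import *
plan(m2w(0,.25,.32),rot(-MX))
E
```

```text
time: 0.98
position: [0.4646, 0.2804, 0.3204]
tool_rot: [-1.427, -2.799, -0.001]
ft_force: [0.5, 0.4, 0.2]
grip_width: 0.338
grip_force: 0.0
mm [-372.1  -43.     0.3] deg [ 0.02 -0.02 21.97] rows>= 9.0
```

```bash
python3 -m handwheel '[{"x":-0.038,"y":-0.004,"z":0,"wx":0,"wy":0,"wz":2.2},{"x":-0.075,"y":-0.009,"z":0,"wx":0,"wy":0,"wz":4.4},{"x":-0.112,"y":-0.013,"z":0,"wx":0,"wy":0,"wz":6.6},{"x":-0.149,"y":-0.017,"z":0,"wx":0,"wy":0,"wz":8.8},{"x":-0.186,"y":-0.021,"z":0,"wx":0,"wy":0,"wz":11},{"x":-0.223,"y":-0.026,"z":0,"wx":0,"wy":0,"wz":13.2},{"x":-0.26,"y":-0.03,"z":0,"wx":0,"wy":0,"wz":15.4},{"x":-0.297,"y":-0.034,"z":0,"wx":0,"wy":0,"wz":17.6},{"x":-0.334,"y":-0.039,"z":0,"wx":0,"wy":0,"wz":19.8},{"x":-0.372,"y":-0.043,"z":0,"wx":0,"wy":0,"wz":22}]'
python3 - <<'E'
from h import *
import pickle
plan(m2w(0,.25,.32),rot(-MX))
im=snap("wrist");pickle.dump(im,open("w1.pkl","wb"));save(im,"pics/w1.png")
print(proj(im,[m2w(0,.18,.134),m2w(0,.193,.134),m2w(0,.188,.146),(.556,-.2225,.08)]))
E
```

```text
time: 1.82
position: [0.649, -0.0449, 0.3202]
tool_rot: [-1.933, -2.476, -0.0]
ft_force: [0.4, -0.2, 0.8]
grip_width: 0.283
grip_force: 0.0
mm [-1.  -0.8  0.2] deg [-0.   -0.02  0.04] rows>= 0.0
[[324.8029 119.1041]
 [324.7978 130.0503]
 [324.7766 126.2383]
 [241.4312 261.3222]]
```

View pics/w1.png

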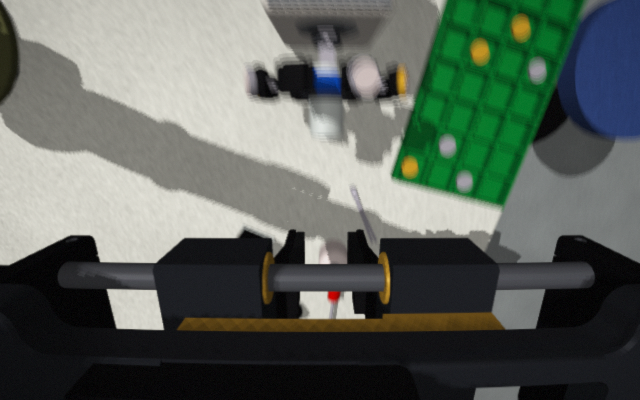

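The wrist view shows the nose end at about (325,138) and the fingers at (295,250) and (360,250), so the spindle axis lies on the column I predicted. Next I go down in front of the nose.

```bash
python3 -m handwheel '[{"x":0,"y":0,"z":0.04,"wx":0,"wy":0,"wz":0},{"x":0,"y":0,"z":0.08,"wx":0,"wy":0,"wz":0},{"x":0,"y":0,"z":0.12,"wx":0,"wy":0,"wz":0},{"x":0,"y":0,"z":0.16,"wx":0,"wy":0,"wz":0},{"x":0,"y":0,"z":0.19,"wx":0,"wy":0,"wz":0},{"x":0,"y":0,"z":0.202,"wx":0,"wy":0,"wz":0},{"x":0,"y":0,"z":0.202,"wx":0,"wy":0,"wz":0},{"x":0,"y":0,"z":0.202,"wx":0,"wy":0,"wz":0}]' 0.028
python3 - <<'E'
from h import *
import pickle
im=snap("wrist");pickle.dump(im,open("w2.pkl","wb"));save(im,"pics/w2.png")
print(w2m(ctrl.get_state()["position"]))
print(proj(im,[m2w(0,.18,.134),m2w(0,.193,.134),m2w(0,.188,.146),m2w(-.021,.188,.125),m2w(.021,.188,.125)]))
E
```

```text
time: 2.53
position: [0.649, -0.0434, 0.1191]
tool_rot: [1.931, 2.477, 0.0]
ft_force: [0.3, -0.2, 1.1]
grip_width: 0.322
grip_force: 0.0
[-0.0021  0.248   0.1205]
[[323.5512 127.0467]
 [323.5334 150.1511]
 [323.409  143.3383]
 [358.5759 140.1776]
 [288.6729 140.0088]]
```

View pics/w2.png

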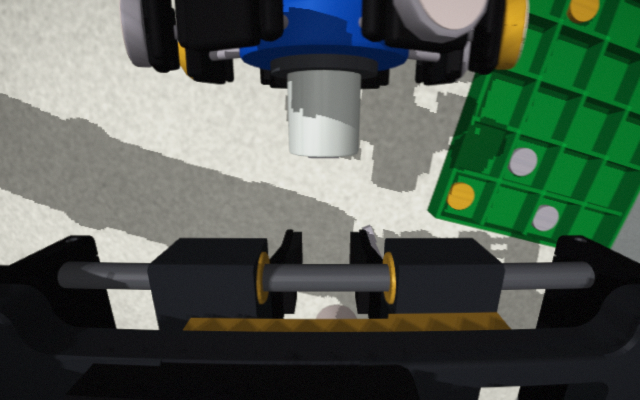

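The nose front is at row 157, with its sides at columns 288 and 360, so the spindle is on axis within 0.5 mm and the front lies at machine y of about 0.195. I'll approach and push.

```bash
python3 -m handwheel '[{"x":0.02,"y":-0.0018,"z":0,"wx":0,"wy":0,"wz":0},{"x":0.038,"y":-0.0018,"z":0,"wx":0,"wy":0,"wz":0},{"x":0.044,"y":-0.0018,"z":0,"wx":0,"wy":0,"wz":0},{"x":0.049,"y":-0.0018,"z":0,"wx":0,"wy":0,"wz":0},{"x":0.052,"y":-0.0018,"z":0,"wx":0,"wy":0,"wz":0},{"x":0.055,"y":-0.0018,"z":0,"wx":0,"wy":0,"wz":0}]'
python3 -c "
from h import *
s=ctrl.get_state();print(w2m(s['position']),s['ft_force']@MY)"
```

```text
time: 3.08
position: [0.6341, 0.0086, 0.1194]
tool_rot: [1.931, 2.475, 0.001]
ft_force: [-0.3, 0.3, 0.7]
grip_width: 0.325
grip_force: 0.0
[0.0007 0.1935 0.1194] -0.364461835424691
```

```bash
python3 -m handwheel '[{"x":0.002,"y":0,"z":0,"wx":0,"wy":0,"wz":0},{"x":0.004,"y":0,"z":0,"wx":0,"wy":0,"wz":0},{"x":0.006,"y":0,"z":0,"wx":0,"wy":0,"wz":0},{"x":0.006,"y":0,"z":0,"wx":0,"wy":0,"wz":0}]'
python3 - <<'E'
from h import *
s=ctrl.get_state();print(w2m(s['position']),s['ft_force']@MY)
im=snap("wrist");save(im,"pics/w3.png",(180,40,480,260),2.5)
E
```

```text
time: 3.42
position: [0.6319, 0.0154, 0.1182]
tool_rot: [-1.931, -2.477, -0.0]
ft_force: [-0.2, 0.1, 0.7]
grip_width: 0.322
grip_force: 0.0
[0.0012 0.1863 0.1182] -0.1746293081352976
```

View pics/w3.png

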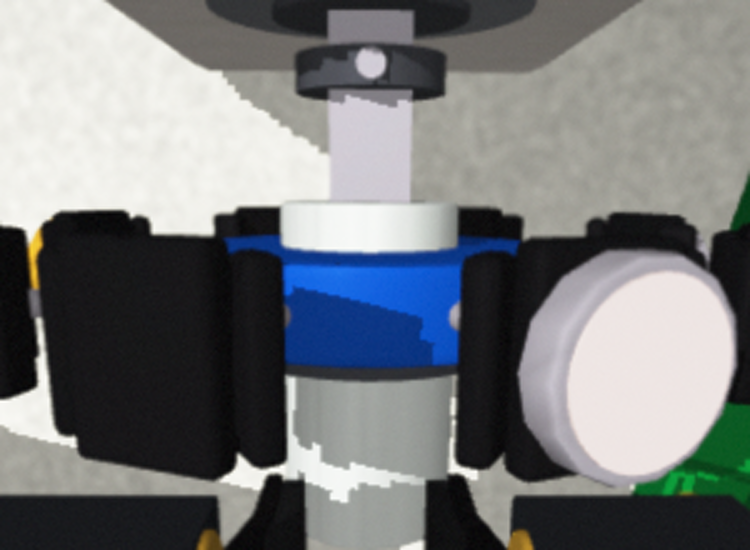

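The crop shows the fingers over the nose with the nose front hidden. No force so far; I'll check whether the wheel moved.

```bash
python3 - <<'E'
from h import *
import pickle
a=pickle.load(open("w2.pkl","rb")); im=snap("wrist")
print("front w2",w2m(onz(a,324,157,.146)))
print("hub edge w2",w2m(onz(a,324,71,.146)),"now",w2m(onz(im,328,191.5,.146)))
print("collar front now",w2m(onz(im,328,76,.134)),"hub back",w2m(onz(im,328,140,.146)), "nose width now",[w2m(onz(im,180+u/2.5,170+30,.125)) for u in(290,455)])
print("proj front",proj(im,[m2w(0,.195,.146),m2w(0,.1863,.118),m2w(.014,.1863,.137),m2w(-.014,.1863,.137),m2w(.014,.177,.137)]))
A=snap("scene");B=snap("side");pickle.dump((A,B),open("s2.pkl","wb"))
save(A,"pics/s2.png",(330,190,450,270),6)
E
```

```text
front w2 [-0.0003  0.1952  0.146 ]
hub edge w2 [-0.0003  0.1518  0.146 ] now [-0.0002  0.1532  0.146 ]
collar front now [-0.      0.0919  0.134 ] hub back [-0.0001  0.1251  0.146 ] nose width now [array([0.0198, 0.1641, 0.125 ]), array([-0.0219,  0.164 ,  0.125 ])]
proj front [[327.3357 259.7749]
 [327.1466 228.7001]
 [304.4648 240.0428]
 [350.1424 240.1291]
 [304.1911 225.8296]]
```

View pics/s2.png

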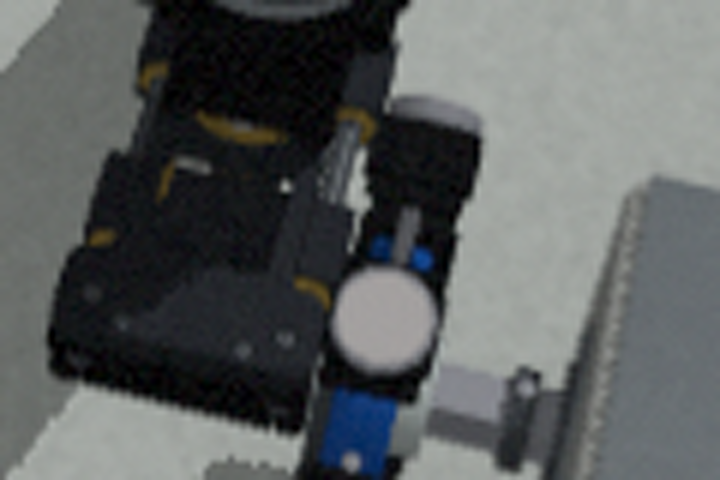

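The scene crop shows the gripper body close beside the wheel with a clear gap, so nothing has touched yet. I'll cross-check the nose-front y from the scene camera.

```bash
python3 - <<'E'
from h import *
import pickle
d=pickle.load(open("s0.pkl","rb"));A,B=d["scene"],d["side"];w1=pickle.load(open("w1.pkl","rb"));w2=pickle.load(open("w2.pkl","rb"))
f=lambda x,y:(250+x/2.96,160+y/2.96)
print(w2m(onz(A,*f(343,226),.137)),w2m(onz(A,*f(325,286),.113)))
print("collar sc",w2m(onz(A,*f(497,270),.140)))
# tri scene/wrist for white watch centre and collar
print("w1 front",w2m(onz(w1,325,138,.146)))
print(A["k1"],w2["k1"],w2["K"])
# gold coin/grey discs on green tray: scene vs w2 at z~0.0
for p,q in((f(185,497),(460,196)),):
    print([w2m(onz(A,*p,z)) for z in(0,.03)],[w2m(onz(w2,*q,z)) for z in(0,.03)],tri(A,p,w2,q))
s=ctrl.get_state();print(s["ft_force"],s["torque"])
E
```

```text
[0.0174 0.188  0.137 ] [-0.0164  0.1904  0.113 ]
collar sc [0.0104 0.0851 0.14  ]
w1 front [-0.0003  0.2016  0.146 ]
0.049261202069795895 -0.047060540777183586 [[299.9548   0.     325.6765]
 [  0.     299.9548 199.5532]
 [  0.       0.       1.    ]]
[array([-0.136 ,  0.2508,  0.    ]), array([-0.1495,  0.2469,  0.03  ])] [array([-0.1457,  0.2564,  0.    ]), array([-0.1316,  0.2483,  0.03  ])] (array([ 0.7853, -0.0134,  0.0113]), np.float64(0.004009345672289716))
[-1.1815  0.5252 -0.7151] [-0.0865  0.0213  0.0076]
```

```bash
python3 - <<'E'
from h import *
import pickle
w2=pickle.load(open("w2.pkl","rb"));g=cv2.cvtColor(w2["image"],cv2.COLOR_RGB2GRAY)
m=g<60
for r in range(224,262,3):
    x=np.flatnonzero(np.diff(m[r,255:400].astype(int)))+256
    print(r,x)
im=snap("wrist");print(im["image"][200:264:6,310:345:12].mean(2).round())
E
```

```text
224 []
227 []
230 [287 293 360 365]
233 [286 302 351 367]
236 [285 302 351 368]
239 [267 284 302 350 369 386]
242 [267 283 302 350 370 385]
245 [268 281 302 350 371 385]
248 [268 279 302 350 374 384]
251 [268 276 302 350 376 384]
254 [261 264 268 274 302 350 379 392]
257 [260 264 268 271 302 350 381 393]
260 [259 263 302 350 383 394]
[[152. 163. 158.]
 [153. 162. 157.]
 [152. 162. 157.]
 [153. 162. 156.]
 [172. 179. 155.]
 [244. 243. 230.]
 [235. 162. 157.]
 [152. 159. 156.]
 [153. 159. 154.]
 [154. 159. 154.]
 [158. 160. 169.]]
```

The wrist numbers say the fingertips sit about 25 mm short of the TCP at this opening: 28 mm gap, ±9.5 mm wide. They were passing above the nose. I'll back out and measure tip depth against opening.

```bash
cat > tips.py <<'E'
from h import *
im=snap("wrist");s=ctrl.get_state();w=s["grip_width"]*.087
m=cv2.cvtColor(im["image"],cv2.COLOR_RGB2GRAY)<60
for r in range(206,262,3):
    x=np.flatnonzero(np.diff(m[r,240:410].astype(int)))+241
    print(r,x,end=' ')
print("\nw",w,w2m(s["position"]),s["ft_force"])
E
python3 -m handwheel '[{"x":-0.026,"y":0,"z":0,"wx":0,"wy":0,"wz":0},{"x":-0.028,"y":0,"z":0,"wx":0,"wy":0,"wz":0},{"x":-0.028,"y":0,"z":0,"wx":0,"wy":0,"wz":0},{"x":-0.028,"y":0,"z":0,"wx":0,"wy":0,"wz":0}]' 0.01
python3 tips.py
python3 -m handwheel '[{"x":0,"y":0,"z":0,"wx":0,"wy":0,"wz":0},{"x":0,"y":0,"z":0,"wx":0,"wy":0,"wz":0},{"x":0,"y":0,"z":0,"wx":0,"wy":0,"wz":0},{"x":0,"y":0,"z":0,"wx":0,"wy":0,"wz":0},{"x":0,"y":0,"z":0,"wx":0,"wy":0,"wz":0},{"x":0,"y":0,"z":0,"wx":0,"wy":0,"wz":0}]' 0.06
python3 tips.py
```

```text
time: 4.0
position: [0.6387, -0.0119, 0.1182]
tool_rot: [-1.933, -2.476, -0.0]
ft_force: [-0.3, 0.3, 0.1]
grip_width: 0.143
grip_force: 0.0
206 [] 209 [] 212 [] 215 [] 218 [] 221 [] 224 [] 227 [] 230 [301 306 347 351] 233 [300 315 338 353] 236 [299 315 338 353] 239 [290 298 315 338 354 362] 242 [291 297 315 338 355 362] 245 [291 297 315 338 355 362] 248 [291 295 315 338 357 362] 251 [315 338 360 361] 254 [287 292 315 337 359 365] 257 [286 292 315 338 359 366] 260 [286 293 315 337 359 367] 
w 0.011443429170713698 [0.0011 0.2135 0.1182] [-0.0873  1.1219 -0.6553]
time: 4.55
position: [0.6388, -0.0118, 0.1183]
tool_rot: [-1.931, -2.478, -0.0]
ft_force: [-0.7, -0.1, 0.4]
grip_width: 0.5
grip_force: 0.0
206 [] 209 [] 212 [] 215 [] 218 [] 221 [] 224 [] 227 [] 230 [275 280 373 378] 233 [273 289 364 379] 236 [272 289 364 381] 239 [243 270 289 363 382 409] 242 [244 269 289 363 384 409] 245 [244 268 289 363 385 409] 248 [244 265 289 363 388 408] 251 [244 262 289 363 390 408] 254 [242 244 259 289 363 393] 257 [257 290 363 396] 260 [254 290 363 399] 
w 0.04743038050698152 [0.0011 0.2145 0.1183] [ 0.3813 -0.8227  0.1623]
```

```bash
python3 -m handwheel '[{"x":-0.006,"y":0.001,"z":0.009,"wx":0,"wy":0,"wz":0},{"x":-0.006,"y":0.001,"z":0.018,"wx":0,"wy":0,"wz":0},{"x":-0.006,"y":0.001,"z":0.018,"wx":0,"wy":0,"wz":0},{"x":-0.002,"y":0.001,"z":0.018,"wx":0,"wy":0,"wz":0},{"x":0.002,"y":0.001,"z":0.018,"wx":0,"wy":0,"wz":0},{"x":0.005,"y":0.001,"z":0.018,"wx":0,"wy":0,"wz":0},{"x":0.008,"y":0.001,"z":0.018,"wx":0,"wy":0,"wz":0}]' 0.028
python3 -c "
from h import *
s=ctrl.get_state();print(w2m(s['position']),s['ft_force']@MY)"
```

```text
time: 5.18
position: [0.638, -0.003, 0.1006]
tool_rot: [1.93, 2.478, 0.001]
ft_force: [0.7, 0.7, -0.2]
grip_width: 0.332
grip_force: 0.1
[-0.0002  0.2056  0.1006] -0.5212710360344263
```

```bash
python3 -m handwheel '[{"x":0.002,"y":0,"z":0,"wx":0,"wy":0,"wz":0},{"x":0.004,"y":0,"z":0,"wx":0,"wy":0,"wz":0},{"x":0.006,"y":0,"z":0,"wx":0,"wy":0,"wz":0},{"x":0.006,"y":0,"z":0,"wx":0,"wy":0,"wz":0}]'
python3 tips.py; python3 -c "
from h import *
s=ctrl.get_state();print(w2m(s['position']),s['ft_force']@MY)"
```

```text
time: 5.52
position: [0.6372, -0.0009, 0.1007]
tool_rot: [1.931, 2.473, -0.002]
ft_force: [2.5, -5.6, -0.4]
grip_width: 0.324
grip_force: 2.6
206 [] 209 [] 212 [] 215 [] 218 [] 221 [] 224 [] 227 [] 230 [287 289 360 364] 233 [286 291 359 366] 236 [285 294 355 368] 239 [266 284 300 351 369 386] 242 [267 283 302 351 370 385] 245 [267 282 302 351 371 385] 248 [267 279 302 351 373 385] 251 [268 277 302 351 376 385] 254 [260 274 302 351 378 392] 257 [259 272 302 351 381 393] 260 [258 269 302 351 383 394] 
w 0.028054529504063508 [0.     0.2034 0.1007] [ 2.3286 -5.507  -1.2235]
[0.     0.2034 0.1007] 5.905336957132637
```

Contact came at TCP y=0.203 with 6 N, so the tips do end about 23 mm short of the TCP and the front is at 0.194. I'll push it home.

```bash
python3 -m handwheel '[{"x":0.003,"y":0,"z":0,"wx":0,"wy":0,"wz":0},{"x":0.006,"y":0,"z":0,"wx":0,"wy":0,"wz":0},{"x":0.009,"y":0,"z":0,"wx":0,"wy":0,"wz":0},{"x":0.012,"y":0,"z":0,"wx":0,"wy":0,"wz":0},{"x":0.014,"y":0,"z":0,"wx":0,"wy":0,"wz":0},{"x":0.016,"y":0,"z":0,"wx":0,"wy":0,"wz":0},{"x":0.018,"y":0,"z":0,"wx":0,"wy":0,"wz":0}]'
python3 -c "
from h import *
s=ctrl.get_state();print(w2m(s['position']),s['ft_force']@MY)"
```

```text
time: 6.15
position: [0.6331, 0.0157, 0.1008]
tool_rot: [1.932, 2.472, -0.002]
ft_force: [2.4, -6.2, -0.8]
grip_width: 0.326
grip_force: 3.2
[0.     0.1863 0.1008] 6.55582722743546
```

```bash
python3 -m handwheel '[{"x":0.0015,"y":0,"z":0,"wx":0,"wy":0,"wz":0},{"x":0.003,"y":0,"z":0,"wx":0,"wy":0,"wz":0},{"x":0.0045,"y":0,"z":0,"wx":0,"wy":0,"wz":0},{"x":0.006,"y":0,"z":0,"wx":0,"wy":0,"wz":0}]'
python3 -c "
from h import *
s=ctrl.get_state();print(w2m(s['position']),s['ft_force']@MY)"
```

```text
time: 6.48
position: [0.6319, 0.0204, 0.1008]
tool_rot: [1.931, 2.47, -0.004]
ft_force: [3.3, -10.1, -3.0]
grip_width: 0.316
grip_force: 5.0
[0.     0.1814 0.1008] 10.642167992804616
```

```bash
python3 -m handwheel '[{"x":0.001,"y":0,"z":0,"wx":0,"wy":0,"wz":0},{"x":0.002,"y":0,"z":0,"wx":0,"wy":0,"wz":0},{"x":0.0025,"y":0,"z":0,"wx":0,"wy":0,"wz":0},{"x":0.0025,"y":0,"z":0,"wx":0,"wy":0,"wz":0},{"x":0.0025,"y":0,"z":0,"wx":0,"wy":0,"wz":0}]'
python3 -c "
from h import *
s=ctrl.get_state();print(w2m(s['position']),s['ft_force']@MY)"
```

```text
time: 6.9
position: [0.6319, 0.0204, 0.1009]
tool_rot: [1.932, 2.466, -0.005]
ft_force: [5.3, -10.5, -2.7]
grip_width: 0.324
grip_force: 5.7
[0.     0.1814 0.1009] 11.461875427159313
```

The wheel stopped at y=0.1814 with force at 11.5 N, so it's home. I'll back out and measure the hole with the wrist camera.

```bash
python3 -m handwheel '[{"x":-0.02,"y":0,"z":0,"wx":0,"wy":0,"wz":0},{"x":-0.05,"y":0,"z":0,"wx":0,"wy":0,"wz":0},{"x":-0.065,"y":0,"z":-0.01,"wx":0,"wy":0,"wz":0},{"x":-0.065,"y":0,"z":-0.018,"wx":0,"wy":0,"wz":0},{"x":-0.065,"y":0,"z":-0.018,"wx":0,"wy":0,"wz":0},{"x":-0.065,"y":0,"z":-0.018,"wx":0,"wy":0,"wz":0}]'
python3 - <<'E'
from h import *
import pickle
im=snap("wrist");s=ctrl.get_state();pickle.dump(im,open("w4.pkl","wb"));print(w2m(s["position"]),s["ft_force"])
p=proj(im,[m2w(0,.188,.134),m2w(0,.2,.134),m2w(0,.172,.146),(.556,-.2225,.08)]);print(p)
c,r=p[0].astype(int)
g=cv2.cvtColor(im["image"],cv2.COLOR_RGB2GRAY)
print(g[r-45:r+40:2,c])
print(g[r-10:r+11:4,c-24:c+25:2])
save(im,"pics/w4.png",(c-100,max(0,r-120),c+100,r+100),2.7)
E
```

```text
time: 7.4
position: [0.6464, -0.0339, 0.1194]
tool_rot: [1.93, 2.478, 0.004]
ft_force: [0.5, 0.2, 0.0]
grip_width: 0.326
grip_force: 0.0
[-0.0006  0.2369  0.1187] [-0.5564  1.5362 -0.4157]
[[324.062  158.5141]
 [324.0237 178.7513]
 [324.0628 131.5606]
 [187.2494 368.5365]]
[209 206 208 207 207 205 208 203 140  93  93 146 160 160 158 139 206 206
 203 207 182  97 124 130 159 158 157 158 160 159 165 208 210 210 212 219
 222 219 219 212 213 217 212]
[[221 216 208 209 177 163 161 156 131 202 206 205 202 209 215 184 161 161
  160 164 211 212 213 215 211]
 [213 210 208 211 176 165 163 140  75 185 213 209 204 204 205 128 158 161
  159 164 210 211 214 216 215]
 [214 210 206 203 176 163 160 158 120  72  77  85 120 121 111 154 162 161
  158 167 210 208 207 205 207]
 [215 216 212 208 177 163 161 160 158 157 149 145 154 157 162 163 162 159
  160 169 214 211 207 209 211]
 [210 212 211 208 179 164 162 159 159 161 157 155 159 159 162 161 162 160
  159 171 215 216 214 210 205]
 [211 214 214 216 182 160 161 158 158 159 156 154 160 160 163 164 162 159
  157 173 214 216 215 217 215]]
```

The numbers show the cross-hole clear: rows 143–159.5, columns 315–331, so its centre is (323,151.3). The spindle end is at row 174, which is 13.5 mm from the hole against 13 given. The hole is at y≈0.1837. Next, a wrist look at the pin.

```bash
python3 -c "
from h import *
import pickle
w=pickle.load(open('w4.pkl','rb'));print('hole',onz(w,323.2,151.3,.134),w2m(onz(w,323.2,151.3,.134)))
plan([.57,-.28,.17],rot(-MX))"
```

```text
hole [0.632  0.0181 0.134 ] [0.0005 0.1837 0.134 ]
mm [-220.4 -134.2  -51.8] deg [ 0.05 -0.08  0.22] rows>= 6.3
```

```bash
python3 -m handwheel '[{"x":-0.03,"y":-0.015,"z":-0.02,"wx":0,"wy":0,"wz":0},{"x":-0.06,"y":-0.036,"z":-0.035,"wx":0,"wy":0,"wz":0},{"x":-0.092,"y":-0.056,"z":-0.05,"wx":0,"wy":0,"wz":0},{"x":-0.125,"y":-0.076,"z":-0.052,"wx":0,"wy":0,"wz":0},{"x":-0.158,"y":-0.096,"z":-0.052,"wx":0,"wy":0,"wz":0},{"x":-0.19,"y":-0.116,"z":-0.052,"wx":0,"wy":0,"wz":0},{"x":-0.22,"y":-0.134,"z":-0.052,"wx":0,"wy":0,"wz":0},{"x":-0.22,"y":-0.134,"z":-0.052,"wx":0,"wy":0,"wz":0},{"x":-0.22,"y":-0.134,"z":-0.052,"wx":0,"wy":0,"wz":0}]' 0.04
python3 - <<'E'
from h import *
import pickle
im=snap("wrist");pickle.dump(im,open("w5.pkl","wb"));s=ctrl.get_state();print(s["position"])
h=cv2.cvtColor(im["image"],cv2.COLOR_RGB2HSV)[:230]
m=(((h[...,0]<8)|(h[...,0]>172))&(h[...,1]>150)&(h[...,2]>60)).astype(np.uint8)
c,l,st,ce=cv2.connectedComponentsWithStats(m)
for i in range(1,c):
    if st[i,4]>30: print("red",st[i],ce[i],onz(im,*ce[i],.078), cv2.minAreaRect(np.argwhere(l==i)[:,::-1].astype(np.float32)))
print(proj(im,[(.556,-.2225,.08)]))
save(im,"pics/w5.png",(200,0,440,240),2.5)
E
```

```text
time: 8.2
position: [0.5683, -0.2829, 0.1701]
tool_rot: [-1.936, -2.474, 0.0]
ft_force: [1.1, 0.9, 0.1]
grip_width: 0.458
grip_force: 0.0
[ 0.5696 -0.2804  0.1699]
red [319 122  18  23 268] [327.2351 133.306 ] [ 0.5561 -0.2265  0.078 ] ((327.2591247558594, 133.4123992919922), (12.559057235717773, 21.615249633789062), 19.98310661315918)
red [ 440  164   30   55 1104] [454.3306 190.6821] [ 0.6893 -0.2493  0.078 ] ((454.2316589355469, 191.5853729248047), (21.93071174621582, 53.848976135253906), 12.094758033752441)
[[328.2465 129.0784]]
```

View pics/w5.png

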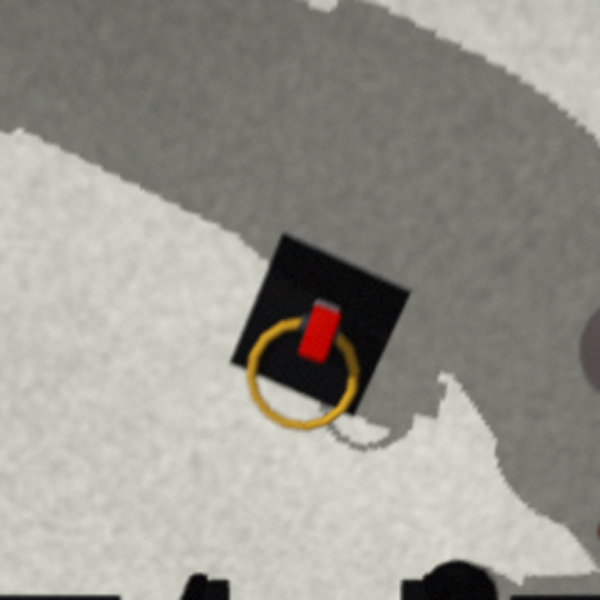

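The wrist view shows the tab at crop (320,332), i.e. full-image (328,133). The ring points lower-left, centred at crop (303,372), and the block is turned about 22°. I'll compute the pin axis and direction.

```bash
python3 - <<'E'
from h import *
import pickle
im=pickle.load(open("w5.pkl","rb"))
f=lambda x,y:(200+x/2.5,y/2.5)
C=np.array([onz(im,*f(*p),.048) for p in[(283,235),(410,292),(355,412),(232,365)]]);print(C,C.mean(0),[np.linalg.norm(C[i]-C[i-1]) for i in range(4)])
y=(C[3]-C[0])+(C[2]-C[1]);y/=np.linalg.norm(y);x=(C[1]-C[0])+(C[2]-C[3]);x/=np.linalg.norm(x);print("block y",y,np.degrees(np.arctan2(y[1],y[0])),"from x",np.degrees(np.arctan2(x[1],x[0]))-90)
T=np.array([onz(im,*f(*p),.094) for p in[(314,305),(340,311),(327,360),(299,354)]]);print("tab",T.mean(0),[np.linalg.norm(T[i]-T[i-1]) for i in range(4)])
t=(T[3]-T[0])+(T[2]-T[1]);print("tab y",np.degrees(np.arctan2(t[1],t[0])))
print("centroid .092",onz(im,327.2,133.0,.092))
for z in(.06,.07): 
    r=onz(im,*f(303,372),z)[:2]-onz(im,327.2,133,.092)[:2];print("ring c",r,np.degrees(np.arctan2(r[1],r[0])),np.linalg.norm(r))
yp=np.array([np.cos(np.radians(np.degrees(np.arctan2(y[1],y[0])))),np.sin(np.arctan2(y[1],y[0])),0])
print("MY deg",np.degrees(np.arctan2(MY[1],MY[0])))
E
```

```text
[[ 0.534  -0.1946  0.048 ]
 [ 0.5885 -0.2035  0.048 ]
 [ 0.5794 -0.2558  0.048 ]
 [ 0.5254 -0.2491  0.048 ]] [ 0.5568 -0.2257  0.048 ] [np.float64(0.05518667395208212), np.float64(0.05516825646403667), np.float64(0.05306710140554118), np.float64(0.05439663427020721)]
block y [-0.1632 -0.9866  0.    ] -99.39045835518583 from x -98.16929399005129
tab [ 0.5563 -0.2252  0.094 ] [np.float64(0.017424527883299824), np.float64(0.009153392565786395), np.float64(0.0172579489374663), np.float64(0.009982624870559531)]
tab y -92.17034790166048
centroid .092 [ 0.5557 -0.2255  0.092 ]
ring c [-0.0014 -0.0181] -94.51074824869578 0.01816200121900172
ring c [-0.0016 -0.017 ] -95.21730850569763 0.017070731082885437
MY deg -75.99155651995169
```

```bash
python3 - <<'E'
from h import *
import pickle
d=pickle.load(open("s0.pkl","rb"));A,B=d["scene"],d["side"]
c=[]
for n,im,(x0,y0,x1,y1) in(("sc",A,(262,178,284,206)),("si",B,(330,168,358,190))):
    h=cv2.cvtColor(im["image"],cv2.COLOR_RGB2HSV)[y0:y1,x0:x1]
    m=(h[...,0]>12)&(h[...,0]<32)&(h[...,1]>110)&(h[...,2]>70)
    p=np.argwhere(m)[:,::-1]+[x0,y0];bb=(p.min(0)+p.max(0))/2;c.append(bb);print(n,len(p),p.min(0),p.max(0))
print("ring centre",tri(A,c[0],B,c[1]))
a=np.radians(-7)
plan([.556,-.2254,.11],rot([np.cos(a),np.sin(a),0]))
E
```

```text
sc 37 [269 185] [282 199]
si 46 [333 173] [351 186]
ring centre (array([ 0.5537, -0.2485,  0.0489]), np.float64(0.0014476733696195316))
mm [56.5  0.2 60. ] deg [ 0.   -0.09 21.13] rows>= 3.0
```

```bash
python3 -m handwheel '[{"x":0.012,"y":0,"z":0,"wx":0,"wy":0,"wz":5},{"x":0.026,"y":0,"z":0,"wx":0,"wy":0,"wz":10},{"x":0.042,"y":0,"z":0.02,"wx":0,"wy":0,"wz":15},{"x":0.0565,"y":0,"z":0.05,"wx":0,"wy":0,"wz":20},{"x":0.0565,"y":0,"z":0.065,"wx":0,"wy":0,"wz":20},{"x":0.0565,"y":0,"z":0.068,"wx":0,"wy":0,"wz":20},{"x":0.0565,"y":0,"z":0.068,"wx":0,"wy":0,"wz":20}]' 0.03
python3 - <<'E'
from h import *
a=np.radians(-6)
plan([.556,-.2254,.043],rot([np.cos(a),np.sin(a),0]))
im=snap("wrist");save(im,"pics/w6.png")
h=cv2.cvtColor(im["image"],cv2.COLOR_RGB2HSV)
m=(((h[...,0]<8)|(h[...,0]>172))&(h[...,1]>150)&(h[...,2]>60)).astype(np.uint8)
c,l,st,ce=cv2.connectedComponentsWithStats(m)
for i in range(1,c):
    if st[i,4]>30: print("red",st[i],ce[i])
E
```

```text
time: 8.83
position: [0.5558, -0.2238, 0.1011]
tool_rot: [-2.326, -2.108, 0.001]
ft_force: [0.6, -0.9, 0.9]
grip_width: 0.346
grip_force: 0.0
mm [-1.6  0.4 58.1] deg [-0.13 -0.06  0.37] rows>= 1.4
red [ 480  192   31   57 1424] [496.0555 220.0119]
red [319 206  14  35 483] [325.5135 223.0704]
```

```bash
python3 -m handwheel '[{"x":-0.0015,"y":0,"z":0.012,"wx":0,"wy":0,"wz":0},{"x":-0.0015,"y":0,"z":0.022,"wx":0,"wy":0,"wz":0},{"x":-0.0015,"y":0,"z":0.032,"wx":0,"wy":0,"wz":0},{"x":-0.0015,"y":0,"z":0.04,"wx":0,"wy":0,"wz":0},{"x":-0.0015,"y":0,"z":0.044,"wx":0,"wy":0,"wz":0}]'
python3 -m handwheel '[{"x":0,"y":0,"z":0.004,"wx":0,"wy":0,"wz":0},{"x":0,"y":0,"z":0.008,"wx":0,"wy":0,"wz":0},{"x":0,"y":0,"z":0.008,"wx":0,"wy":0,"wz":0}]'
```

```text
time: 9.3
position: [0.5546, -0.228, 0.0565]
tool_rot: [-2.332, -2.103, 0.002]
ft_force: [-0.6, -0.6, -0.2]
grip_width: 0.342
grip_force: 0.0
time: 9.55
position: [0.5551, -0.2281, 0.0495]
tool_rot: [-2.332, -2.104, 0.001]
ft_force: [-1.0, 0.1, 0.3]
grip_width: 0.348
grip_force: 0.0
```

```bash
python3 -m handwheel '[{"x":0.0025,"y":0,"z":0.002,"wx":0,"wy":0,"wz":0},{"x":0.0025,"y":0,"z":0.004,"wx":0,"wy":0,"wz":0},{"x":0.0025,"y":0,"z":0.004,"wx":0,"wy":0,"wz":0}]'
python3 -m handwheel '[{"x":0,"y":0,"z":0,"wx":0,"wy":0,"wz":0},{"x":0,"y":0,"z":0,"wx":0,"wy":0,"wz":0},{"x":0,"y":0,"z":0,"wx":0,"wy":0,"wz":0},{"x":0,"y":0,"z":0,"wx":0,"wy":0,"wz":0},{"x":0,"y":0,"z":0,"wx":0,"wy":0,"wz":0},{"x":0,"y":0,"z":0,"wx":0,"wy":0,"wz":0}]' 0 30
```

```text
time: 9.8
position: [0.5559, -0.2253, 0.0461]
tool_rot: [-2.332, -2.105, -0.0]
ft_force: [0.3, -0.7, -0.7]
grip_width: 0.346
grip_force: 0.0
time: 10.3
position: [0.5559, -0.2258, 0.0464]
tool_rot: [2.332, 2.104, 0.0]
ft_force: [-0.2, 0.2, 0.5]
grip_width: 0.111
grip_force: 30.0
```

Gripped: opening 9.7 mm, which is the tab thickness. I'll lift and plan the transport.

```bash
python3 -m handwheel '[{"x":0,"y":0,"z":-0.01,"wx":0,"wy":0,"wz":0},{"x":0,"y":0,"z":-0.03,"wx":0,"wy":0,"wz":0},{"x":0,"y":0,"z":-0.06,"wx":0,"wy":0,"wz":0},{"x":0,"y":0,"z":-0.095,"wx":0,"wy":0,"wz":0},{"x":0,"y":0,"z":-0.13,"wx":0,"wy":0,"wz":0},{"x":0,"y":0,"z":-0.155,"wx":0,"wy":0,"wz":0},{"x":0,"y":0,"z":-0.155,"wx":0,"wy":0,"wz":0}]'
python3 -c "
from h import *
plan([.632,.0181,.20],rot(-MX)); plan(m2w(0.0005,.1937,.20),rot(-MX))"
```

```text
time: 10.88
position: [0.5589, -0.2275, 0.2084]
tool_rot: [2.326, 2.098, 0.01]
ft_force: [0.6, -0.0, -0.8]
grip_width: 0.111
grip_force: 30.0
mm [251.8  47.4   8.6] deg [  0.6    0.18 -19.92] rows>= 6.1
mm [242.5  50.7   8.7] deg [  0.6    0.18 -19.92] rows>= 5.9
```

```bash
python3 -m handwheel '[{"x":0.02,"y":0.004,"z":0,"wx":0,"wy":0,"wz":-2.5},{"x":0.055,"y":0.011,"z":0,"wx":0,"wy":0,"wz":-5},{"x":0.092,"y":0.019,"z":0,"wx":0,"wy":0,"wz":-7.5},{"x":0.13,"y":0.027,"z":0,"wx":0,"wy":0,"wz":-10},{"x":0.168,"y":0.035,"z":0,"wx":0.2,"wy":0.1,"wz":-13},{"x":0.203,"y":0.043,"z":0.003,"wx":0.4,"wy":0.1,"wz":-16},{"x":0.23,"y":0.048,"z":0.006,"wx":0.6,"wy":0.2,"wz":-18.5},{"x":0.2425,"y":0.0505,"z":0.0087,"wx":0.6,"wy":0.2,"wz":-19.9},{"x":0.2425,"y":0.0505,"z":0.0087,"wx":0.6,"wy":0.2,"wz":-19.9},{"x":0.2425,"y":0.0505,"z":0.0087,"wx":0.6,"wy":0.2,"wz":-19.9}]'
python3 - <<'E'
from h import *
plan(m2w(0.0005,.1937,.178),rot(-MX))
im=snap("wrist");save(im,"pics/w7.png",(240,100,400,260),3.5)
print(proj(im,[m2w(0.0005,.1837,.134)]))
s=ctrl.get_state();T=np.eye(4);T[:3,:3]=R.from_rotvec(s["tool_rot"]).as_matrix();T[:3,3]=s["position"]
print("tip",proj(im,[(T@[0,0,.0384,1])[:3],(T@[.004,0,.0384,1])[:3]]))
g=cv2.cvtColor(im["image"],cv2.COLOR_RGB2GRAY)
for r in range(150,236,4): print(r,g[r,296:356:3])
E
```

```text
time: 11.72
position: [0.6302, 0.009, 0.1918]
tool_rot: [-1.928, -2.467, 0.011]
ft_force: [0.1, -0.3, -1.6]
grip_width: 0.112
grip_force: 30.0
mm [-1.5  4.1 13.7] deg [-0.68 -0.22 -0.04] rows>= 0.3
[[330.8023 195.0591]]
tip [[324.9208 213.7196]
 [324.9334 208.9288]]
150 [222 227 169 139 194 119 129 130 135 142 145 143 145 141 140 139 137 132
 127 114]
154 [227 231 229 229 202 210 216 175 136 141 146 145 144 140 140 138 136 132
 127 113]
158 [225 227 229 230 202 219 229 229 233 225 201 172 148 142 159 142 138 132
 125 113]
162 [226 228 227 228 202 218 230 230 235 237 236 231 228 216 211 202 187 161
 132 116]
166 [228 228 228 227 202 220 230 230 234 236 235 230 227 220 211 203 185 169
 145 120]
170 [221 226 228 233 202 220 230 230 235 236 234 230 225 218 209 201 185 166
 144 116]
174 [229 230 229 233 203 219 230 229 235 235 234 229 226 216 208 200 184 167
 141 117]
178 [233 228 233 224 205 218 230 230 235 235 234 229 223 214 209 198 181 164
 142 114]
182 [225 227 228 233 231 226 226 224 232 233 232 228 224 213 206 198 178 166
 178 209]
186 [229 232 234 231 232 233 230 225 219 162 157 1
[... 380 characters left out ...]
226]
206 [229 231 232 232 232 234 230 234 218 181 176 174 179 180 180 203 232 232
 233 234]
210 [233 230 225 225 233 231 226 230 219 128 100 126 185 171 158 206 234 234
 233 233]
214 [237 233 230 231 230 232 230 227 188 119  98  80 233 231 233 233 230 228
 227 232]
218 [233 236 233 229 230 232 234 232 137 108 101  88 156 230 236 232 231 236
 231 233]
222 [145 154 172 210 231 231 234 228 107 106 104 100 101 231 232 230 233 228
 231 228]
226 [145 150 151 151 147 160 208 204 172 173 173 169 158 236 233 235 232 225
 232 234]
230 [138 144  80  26  49 138  63  51  45  46  41  44  36  43 175 227  58  38
 207 233]
234 [142 140  23  12  12  21  19  27  44  47  44  43  34  17  17  21   8  12
  94 234]
```

```bash
python3 -m handwheel '[{"x":-0.0015,"y":0.002,"z":0.005,"wx":-0.35,"wy":-0.1,"wz":0},{"x":-0.0015,"y":0.0041,"z":0.01,"wx":-0.7,"wy":-0.2,"wz":0},{"x":-0.0015,"y":0.0041,"z":0.0137,"wx":-0.7,"wy":-0.2,"wz":0},{"x":-0.0015,"y":0.0041,"z":0.0137,"wx":-0.7,"wy":-0.2,"wz":0},{"x":-0.0015,"y":0.0041,"z":0.0137,"wx":-0.7,"wy":-0.2,"wz":0}]'
cat > look.py <<'E'
from h import *
im=snap("wrist");s=ctrl.get_state()
plan(m2w(0.0005,.1837,.1764),rot(-MX),s)
H=proj(im,[m2w(0.0005,.1837,.134)])[0]
T=np.eye(4);T[:3,:3]=R.from_rotvec(s["tool_rot"]).as_matrix();T[:3,3]=s["position"]
t=proj(im,[(T@[0,0,.0384,1])[:3],(T@[.0035,0,.0384,1])[:3]]);print("hole pred",H,"tip pred",t.ravel(),w2m(s["position"]))
g=cv2.cvtColor(im["image"],cv2.COLOR_RGB2GRAY)
c=int(t[0,0]);r0=int(min(H[1]-12,t[0,1]-14))
for r in range(r0,min(r0+52,234),2): print(r,g[r,c-16:c+18:2])
cv2.imwrite("pics/look.png",cv2.resize(cv2.cvtColor(im["image"],cv2.COLOR_RGB2BGR)[140:240,260:400],None,fx=5.5,fy=5.5,interpolation=cv2.INTER_CUBIC))
E
python3 look.py
```

```text
time: 12.18
position: [0.6346, 0.0093, 0.1785]
tool_rot: [-1.935, -2.475, -0.004]
ft_force: [-0.3, -0.6, -1.2]
grip_width: 0.114
grip_force: 30.0
mm [ 9.1 -0.8  2.4] deg [ 0.14 -0.11 -0.02] rows>= 0.2
hole pred [324.6764 198.2709] tip pred [325.7339 211.375  325.7347 207.1716] [-0.0002  0.1927  0.1788]
186 [228 227 225 161 157 172 179 188 189 170 162 158 151 140 220 228 227]
188 [232 230 231 179 175 134 182 177 174 176 136 120 110 161 230 233 230]
190 [231 231 230 187 184 181 181 177 179 186 186 185 174 180 233 236 233]
192 [232 233 234 189 185 179 181 175 178 182 186 186 181 182 231 235 235]
194 [236 237 238 189 185 180 163 217 228 218 180 184 182 184 231 234 234]
196 [234 235 234 188 187 161 204 229 230 231 188 180 183 184 230 234 236]
198 [234 234 231 188 185 127  89 139 143 159 117 172 182 184 229 231 234]
200 [234 234 232 189 184 135  76  93 111 137 129 178 184 186 228 231 234]
202 [234 233 230 188 184 165  98  90 117 124 147 185 182 183 224 230 234]
204 [233 232 229 188 185 180 169 146 146 175 186 186 183 185 229 232 232]
206 [233 234 232 189 183 181 182 180 181 185 184 184 183
[... 262 characters left out ...]
00 197 138 123 110  94  77 140 153 161 233 237 235]
216 [231 231 230 229 231 231 145 123 109  89  78 216 234 237 235 232 231]
218 [236 235 230 231 235 192 118 111 105  99  92 143 224 238 234 232 233]
220 [237 236 234 231 230 116 104 105 107 106 106 105 161 238 234 234 240]
222 [233 233 235 232 227 120 110 109 107 106 103 105 158 234 234 233 236]
224 [236 234 236 236 214 146 145 148 146 143 138 140 136 232 233 235 233]
226 [240 239 239 237 214 180 177 178 177 174 173 171 159 233 232 234 229]
228 [235 233 237 234 201  69  48  48  44  45  46  48 115 230 233 236 232]
230 [137 149 118  64  56  48  41  45  45  45  46  38  36  45  73 225 227]
232 [33 41 33 24 30 47 44 47 47 44 43 43 36 22 25 62 67]
```

```bash
python3 -m handwheel '[{"x":0.004,"y":-0.0004,"z":0,"wx":0,"wy":0,"wz":0},{"x":0.0086,"y":-0.0004,"z":0,"wx":0,"wy":0,"wz":0},{"x":0.0086,"y":-0.0004,"z":0,"wx":0,"wy":0,"wz":0},{"x":0.0086,"y":-0.0004,"z":0,"wx":0,"wy":0,"wz":0},{"x":0.0086,"y":-0.0004,"z":0,"wx":0,"wy":0,"wz":0}]'
python3 look.py
```

```text
time: 12.65
position: [0.6327, 0.0184, 0.179]
tool_rot: [1.933, 2.476, 0.005]
ft_force: [0.2, 0.0, -0.1]
grip_width: 0.112
grip_force: 30.0
mm [ 0.1 -0.6  2.5] deg [ 0.16 -0.09  0.02] rows>= 0.1
hole pred [324.3093 209.0327] tip pred [325.2395 211.619  325.2413 207.4245] [-0.0001  0.1838  0.1789]
197 [230 230 229 208 225 224 226 222 219 211 204 198 192 180 214 229 228]
199 [233 234 229 181 171 125 180 179 176 176 122 119 117 178 235 236 237]
201 [236 239 232 188 185 182 182 178 184 185 184 185 177 187 234 235 234]
203 [234 236 228 188 185 183 183 174 180 184 187 185 181 186 235 235 237]
205 [235 235 224 188 185 179 176 220 226 213 182 185 182 188 232 231 237]
207 [234 234 228 187 184 141 161 228 229 221 156 183 182 198 231 232 234]
209 [234 234 225 185 182 106  79 122 122  97 118 173 179 197 226 231 235]
211 [233 232 223 185 183 117 104 128 114  94  81 106 108 158 232 233 233]
213 [234 236 227 187 184 162 125 124 114  93  79 104 106 149 233 235 235]
215 [233 237 232 187 185 180 130 123 111  91  78 101 106 149 233 235 234]
217 [230 234 230 187 186 177 130 121 109  92  77 100 108 149 233 234 237]
219 [229 233 228 188 182 125 108 107 107 104 104 102  95 151 236 239 236]
221 [228 230 225 186 180 116 108 105 105 107 106 105 125 167 236 237 234]
223 [234 232 228 187 170 123 101 114 116 114 111 107 112 196 234 233 231]
225 [237 236 232 229 213 180 181 179 180 179 176 175 153 234 234 234 236]
227 [237 237 235 232 212 119  88  89  87  87  86  85 147 237 233 235 239]
229 [225 233 205 121 110  53  48  49  42  42  43  41  60 119 133 234 235]
231 [170 193 127  53  48  44  46  46  42  47  46  44  38  32  52 182 183]
233 [16 21 20 18 27 45 43 43 45 47 40 43 33 17 19 21 19]
```

```bash
python3 -m handwheel '[{"x":-0.0003,"y":-0.0005,"z":0,"wx":0,"wy":0,"wz":0},{"x":-0.0003,"y":-0.0005,"z":0.002,"wx":0,"wy":0,"wz":0},{"x":-0.0003,"y":-0.0005,"z":0.004,"wx":0,"wy":0,"wz":0},{"x":-0.0003,"y":-0.0005,"z":0.006,"wx":0,"wy":0,"wz":0},{"x":-0.0003,"y":-0.0005,"z":0.008,"wx":0,"wy":0,"wz":0},{"x":-0.0003,"y":-0.0005,"z":0.009,"wx":0,"wy":0,"wz":0},{"x":-0.0003,"y":-0.0005,"z":0.009,"wx":0,"wy":0,"wz":0}]'
python3 -c "
from h import *
s=ctrl.get_state();print(w2m(s['position']),s['ft_force'],s['torque'])"
```

```text
time: 13.28
position: [0.6319, 0.0178, 0.1693]
tool_rot: [-1.934, -2.476, -0.004]
ft_force: [-0.3, 1.3, -1.6]
grip_width: 0.107
grip_force: 30.0
[0.0006 0.184  0.1693] [-0.2989  1.3107 -1.6171] [-0.1438 -0.0013 -0.0257]
```

```bash
python3 -m handwheel '[{"x":0,"y":0,"z":0.002,"wx":0,"wy":0,"wz":0},{"x":0,"y":0,"z":0.004,"wx":0,"wy":0,"wz":0},{"x":0,"y":0,"z":0.006,"wx":0,"wy":0,"wz":0},{"x":0,"y":0,"z":0.008,"wx":0,"wy":0,"wz":0}]'
python3 -c "
from h import *
s=ctrl.get_state();print(w2m(s['position']),s['ft_force'],s['torque'])"
```

```text
time: 13.62
position: [0.6323, 0.0181, 0.162]
tool_rot: [1.934, 2.476, 0.006]
ft_force: [-0.9, 2.0, 1.4]
grip_width: 0.107
grip_force: 30.0
[0.0002 0.1837 0.162 ] [-0.8907  1.9628  1.3794] [0.3438 0.1621 0.0193]
```

```bash
python3 -m handwheel '[{"x":0,"y":0,"z":0.002,"wx":0,"wy":0,"wz":0},{"x":0,"y":0,"z":0.004,"wx":0,"wy":0,"wz":0},{"x":0,"y":0,"z":0.006,"wx":0,"wy":0,"wz":0},{"x":0,"y":0,"z":0.008,"wx":0,"wy":0,"wz":0},{"x":0,"y":0,"z":0.01,"wx":0,"wy":0,"wz":0}]'
python3 -c "
from h import *
s=ctrl.get_state();print(w2m(s['position']),s['ft_force'],s['torque'])"
```

```text
time: 14.03
position: [0.6322, 0.0187, 0.1517]
tool_rot: [-1.933, -2.476, -0.006]
ft_force: [-0.8, 2.4, 1.9]
grip_width: 0.115
grip_force: 30.0
[0.0001 0.1832 0.1517] [-0.8327  2.4235  1.8789] [ 0.749   0.1671 -0.0207]
```

```bash
python3 -m handwheel '[{"x":0,"y":0,"z":0.002,"wx":0,"wy":0,"wz":0},{"x":0,"y":0,"z":0.004,"wx":0,"wy":0,"wz":0},{"x":0,"y":0,"z":0.006,"wx":0,"wy":0,"wz":0},{"x":0,"y":0,"z":0.008,"wx":0,"wy":0,"wz":0}]'
python3 -c "
from h import *
s=ctrl.get_state();print(w2m(s['position']),s['ft_force'],s['torque'])"
```

```text
time: 14.37
position: [0.6323, 0.0185, 0.1438]
tool_rot: [-1.933, -2.476, -0.006]
ft_force: [-0.3, 3.9, 1.6]
grip_width: 0.11
grip_force: 30.0
[0.0001 0.1834 0.1438] [-0.2752  3.8565  1.5939] [ 1.0445  0.2401 -0.0287]
```

```bash
python3 -m handwheel '[{"x":0.0005,"y":0,"z":0.002,"wx":0,"wy":0,"wz":0},{"x":0.0008,"y":0,"z":0.004,"wx":0,"wy":0,"wz":0},{"x":0.0008,"y":0,"z":0.006,"wx":0,"wy":0,"wz":0},{"x":0.0008,"y":0,"z":0.008,"wx":0,"wy":0,"wz":0}]'
python3 -c "
from h import *
s=ctrl.get_state();print(w2m(s['position']),s['ft_force'],s['torque'])"
```

```text
time: 14.7
position: [0.632, 0.0186, 0.1356]
tool_rot: [1.934, 2.476, 0.005]
ft_force: [-0.8, 3.4, 2.0]
grip_width: 0.113
grip_force: 30.0
[0.0003 0.1832 0.1356] [-0.7744  3.3637  2.0383] [ 0.9122  0.2223 -0.0052]
```

```bash
python3 -m handwheel '[{"x":0,"y":0,"z":0.001,"wx":0,"wy":0,"wz":0},{"x":0,"y":0,"z":0.002,"wx":0,"wy":0,"wz":0},{"x":0,"y":0,"z":0.003,"wx":0,"wy":0,"wz":0},{"x":0,"y":0,"z":0.004,"wx":0,"wy":0,"wz":0},{"x":0,"y":0,"z":0.005,"wx":0,"wy":0,"wz":0}]'
python3 -c "
from h import *
s=ctrl.get_state();print(w2m(s['position']),s['ft_force'],s['torque'])"
```

```text
time: 15.12
position: [0.6322, 0.0187, 0.1323]
tool_rot: [1.933, 2.476, 0.006]
ft_force: [-5.3, 4.1, 13.1]
grip_width: 0.112
grip_force: 30.0
[0.0002 0.1831 0.1323] [-5.3029  4.0538 13.1267] [0.8679 1.3056 0.0193]
```

```bash
python3 -m handwheel '[{"x":0,"y":0,"z":0.001,"wx":0,"wy":0,"wz":0},{"x":0,"y":0,"z":0.0015,"wx":0,"wy":0,"wz":0},{"x":0,"y":0,"z":0.0015,"wx":0,"wy":0,"wz":0}]'
python3 -c "
from h import *
s=ctrl.get_state();print(w2m(s['position']),s['ft_force'],s['torque'])"
```

```text
time: 15.37
position: [0.6322, 0.0187, 0.1322]
tool_rot: [1.934, 2.476, 0.007]
ft_force: [-5.5, 3.7, 14.7]
grip_width: 0.112
grip_force: 30.0
[0.0002 0.1832 0.1322] [-5.53    3.7052 14.7334] [ 0.8395  1.5847 -0.0209]
```

Seated: the TCP stopped at 0.132, as expected for shoulder contact, with 14.7 N. I'll relax, open and lift off.

```bash
python3 -m handwheel '[{"x":0,"y":0,"z":-0.002,"wx":0,"wy":0,"wz":0},{"x":0,"y":0,"z":-0.003,"wx":0,"wy":0,"wz":0}]'
python3 -m handwheel '[{"x":0,"y":0,"z":0,"wx":0,"wy":0,"wz":0},{"x":0,"y":0,"z":0,"wx":0,"wy":0,"wz":0},{"x":0,"y":0,"z":0,"wx":0,"wy":0,"wz":0},{"x":0,"y":0,"z":0,"wx":0,"wy":0,"wz":0}]' 0.03
python3 -m handwheel '[{"x":0,"y":0,"z":-0.005,"wx":0,"wy":0,"wz":0},{"x":0,"y":0,"z":-0.02,"wx":0,"wy":0,"wz":0},{"x":0,"y":0,"z":-0.05,"wx":0,"wy":0,"wz":0},{"x":-0.03,"y":0,"z":-0.07,"wx":0,"wy":0,"wz":0},{"x":-0.065,"y":0,"z":-0.07,"wx":0,"wy":0,"wz":0},{"x":-0.065,"y":0,"z":-0.07,"wx":0,"wy":0,"wz":0},{"x":-0.065,"y":0,"z":-0.07,"wx":0,"wy":0,"wz":0}]'
python3 - <<'E'
from h import *
im=snap("wrist");s=ctrl.get_state();print(w2m(s["position"]),s["ft_force"])
h=cv2.cvtColor(im["image"],cv2.COLOR_RGB2HSV)
m=(((h[...,0]<8)|(h[...,0]>172))&(h[...,1]>150)&(h[...,2]>60)).astype(np.uint8)
c,l,st,ce=cv2.connectedComponentsWithStats(m)
for i in range(1,c):
    if st[i,4]>30: print("red",st[i],ce[i],w2m(onz(im,*ce[i],.175)))
y=((h[...,0]>12)&(h[...,0]<32)&(h[...,1]>110)&(h[...,2]>70))[:228]
c,l,st,ce=cv2.connectedComponentsWithStats(y.astype(np.uint8))
for i in range(1,c):
    if st[i,4]>20: print("yel",st[i],ce[i])
print(proj(im,[m2w(0,.1837,.18),m2w(0,.1837+.041,.139),m2w(.021,.2037,.139),m2w(-.021,.2037,.139)]))
save(im,"pics/w8.png",(200,60,440,240),3.2)
E
```

```text
time: 15.53
position: [0.632, 0.0187, 0.1324]
tool_rot: [1.934, 2.476, 0.005]
ft_force: [-0.5, 2.6, -2.0]
grip_width: 0.111
grip_force: 30.0
time: 15.87
position: [0.6321, 0.0173, 0.1319]
tool_rot: [1.935, 2.474, 0.003]
ft_force: [-0.4, -0.4, 0.3]
grip_width: 0.305
grip_force: 0.0
time: 16.45
position: [0.6479, -0.0488, 0.203]
tool_rot: [1.939, 2.468, 0.004]
ft_force: [-0.4, 1.3, 0.3]
grip_width: 0.345
grip_force: 0.0
[0.0009 0.2497 0.2024] [-0.1746  1.359  -1.0506]
red [319 108  15  27 369] [326.3415 121.0732] [0.0001 0.1825 0.175 ]
yel [438   0  15  41 492] [444.7581  19.3476]
yel [572   0  15   4  45] [578.7333   1.2   ]
yel [514   8  25  27 516] [526.5252  21.3353]
yel [222  44  10  13  43] [226.1628  49.1395]
yel [299 120  55  52 520] [325.4404 147.4615]
yel [423 163  22  22 379] [433.6201 173.2797]
[[326.5658 122.9456]
 [326.4549 170.9658]
 [301.1865 146.302 ]
 [351.4895 146.0256]]
```

View pics/w8.png

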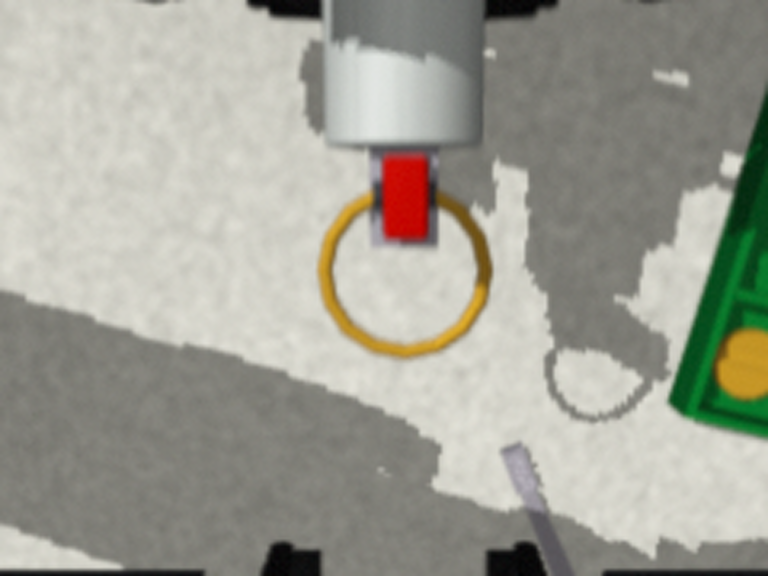

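The view shows the pin seated with its tab against the nose at crop (405,195), and the ring straight out, centred at crop (405,270), as predicted. The gripper body would hit the pin if I reached down upright, so I'll tilt the tool 55° outward and straddle the spindle.

```bash
python3 -m handwheel '[{"x":0,"y":0,"z":0,"wx":0,"wy":5.5,"wz":0},{"x":0,"y":0,"z":0,"wx":0,"wy":11,"wz":0},{"x":0,"y":0,"z":0,"wx":0,"wy":16.5,"wz":0},{"x":0,"y":0,"z":0,"wx":0,"wy":22,"wz":0},{"x":0,"y":0,"z":0,"wx":0,"wy":27.5,"wz":0},{"x":0,"y":0,"z":0,"wx":0,"wy":33,"wz":0},{"x":0,"y":0,"z":0,"wx":0,"wy":38.5,"wz":0},{"x":0,"y":0,"z":0,"wx":0,"wy":44,"wz":0},{"x":0,"y":0,"z":0,"wx":0,"wy":49.5,"wz":0},{"x":0,"y":0,"z":0,"wx":0,"wy":55,"wz":0}]' 0.026
cat > ring.py <<'E'
from h import *
import sys
a=np.radians(55);z=-MY*np.sin(a)*1.0-np.array([0,0,np.cos(a)]);z/=np.linalg.norm(z);y=-MX/np.linalg.norm(MX);Rt=np.c_[np.cross(y,z),y,z]
s=ctrl.get_state();R0=R.from_rotvec(s["tool_rot"]).as_matrix()
tip=s["position"]-R0[:,2]*.023
print("tip rel mm",((w2m(tip)-[0,.1837,.139])*1000).round(1),"F",s["ft_force"].round(1),"FMY",(s["ft_force"]@MY).round(1),"q",s["joint_positions"].round(2))
for a in sys.argv[1:]:
    dy,dz=map(float,a.split(","))
    plan(m2w(0,.1837+dy/1000,.139+dz/1000)+Rt[:,2]*.023,Rt,s)
E
python3 ring.py 45,30
```

```text
time: 17.33
position: [0.6478, -0.0439, 0.2024]
tool_rot: [-1.399, -1.796, -0.738]
ft_force: [-0.1, 0.1, 0.1]
grip_width: 0.296
grip_force: 0.0
tip rel mm [ 0.2 82.9 76.5] F [-0.1  0.1  0.1] FMY -0.1 q [ 0.23  0.78  0.34  1.14 -0.92  1.97  0.77]
mm [-16.8   0.   57.7] deg [ 0.04 -0.4   0.19] rows>= 1.4
```

```bash
python3 -m handwheel '[{"x":-0.005,"y":0,"z":0.017,"wx":0,"wy":0,"wz":0},{"x":-0.01,"y":0,"z":0.035,"wx":0,"wy":0,"wz":0},{"x":-0.014,"y":0,"z":0.05,"wx":0,"wy":0,"wz":0},{"x":-0.017,"y":0,"z":0.058,"wx":0,"wy":0,"wz":0},{"x":-0.017,"y":0,"z":0.058,"wx":0,"wy":0,"wz":0}]'
python3 ring.py 30,14 27,0 24,-12 23,-29 17,-33 11,-35
```

```text
time: 17.75
position: [0.6377, -0.0048, 0.1535]
tool_rot: [-1.399, -1.797, -0.733]
ft_force: [0.1, 0.3, 0.2]
grip_width: 0.301
grip_force: 0.0
tip rel mm [ 0.5 42.5 27.6] F [0.1 0.3 0.2] FMY -0.3 q [ 0.18  0.77  0.33  1.26 -0.91  1.87  0.82]
mm [-4.1  0.6 18.2] deg [-0.16 -0.29  0.11] rows>= 0.4
mm [-13.9   0.6  28.6] deg [-0.16 -0.29  0.11] rows>= 0.8
mm [-22.1   0.6  37.9] deg [-0.16 -0.29  0.11] rows>= 1.1
mm [-35.5   0.6  48.4] deg [-0.16 -0.29  0.11] rows>= 1.4
mm [-35.4   0.6  55.6] deg [-0.16 -0.29  0.11] rows>= 1.6
mm [-33.6   0.6  61.7] deg [-0.16 -0.29  0.11] rows>= 1.7
```

```bash
python3 -m handwheel '[{"x":-0.002,"y":0.0006,"z":0.009,"wx":0,"wy":0,"wz":0},{"x":-0.004,"y":0.0006,"z":0.018,"wx":0,"wy":0,"wz":0},{"x":-0.008,"y":0.0006,"z":0.022,"wx":0,"wy":0,"wz":0},{"x":-0.011,"y":0.0006,"z":0.0255,"wx":0,"wy":0,"wz":0},{"x":-0.014,"y":0.0006,"z":0.0285,"wx":0,"wy":0,"wz":0},{"x":-0.018,"y":0.0006,"z":0.033,"wx":0,"wy":0,"wz":0},{"x":-0.022,"y":0.0006,"z":0.038,"wx":0,"wy":0,"wz":0}]'
python3 ring.py 23,-29 17,-33 11,-35
```

```text
time: 18.33
position: [0.6351, 0.0098, 0.1152]
tool_rot: [-1.404, -1.799, -0.736]
ft_force: [-0.9, 0.0, -0.1]
grip_width: 0.296
grip_force: 0.6
tip rel mm [ -0.4  27.7 -10.6] F [-0.9  0.  -0.1] FMY -0.3 q [ 0.16  0.79  0.33  1.31 -0.91  1.8   0.86]
mm [-12.3  -0.5  14.4] deg [ 0.13 -0.07  0.13] rows>= 0.5
mm [-12.2  -0.6  21.7] deg [ 0.13 -0.07  0.13] rows>= 0.6
mm [-10.4  -0.6  27.7] deg [ 0.13 -0.07  0.13] rows>= 0.7
```

```bash
python3 -m handwheel '[{"x":-0.004,"y":-0.0005,"z":0.005,"wx":0,"wy":0,"wz":0},{"x":-0.008,"y":-0.0005,"z":0.01,"wx":0,"wy":0,"wz":0},{"x":-0.0123,"y":-0.0005,"z":0.0144,"wx":0,"wy":0,"wz":0},{"x":-0.0122,"y":-0.0005,"z":0.018,"wx":0,"wy":0,"wz":0},{"x":-0.0122,"y":-0.0005,"z":0.0217,"wx":0,"wy":0,"wz":0},{"x":-0.0113,"y":-0.0005,"z":0.0247,"wx":0,"wy":0,"wz":0},{"x":-0.0104,"y":-0.0005,"z":0.0277,"wx":0,"wy":0,"wz":0}]'
python3 ring.py 11,-35 9,-35 7,-35
python3 -m handwheel '[{"x":0,"y":0,"z":0,"wx":0,"wy":0,"wz":0},{"x":0,"y":0,"z":0,"wx":0,"wy":0,"wz":0}]'; python3 ring.py 7,-35
```

```text
time: 18.92
position: [0.6303, 0.0262, 0.0906]
tool_rot: [-1.404, -1.799, -0.734]
ft_force: [1.1, -2.5, -1.0]
grip_width: 0.302
grip_force: 0.9
tip rel mm [  0.2  10.6 -35.2] F [ 1.1 -2.5 -1. ] FMY 2.7 q [ 0.14  0.79  0.32  1.36 -0.92  1.76  0.88]
mm [-0.   0.1 -0.4] deg [ 0.1  -0.05  0.1 ] rows>= 0.0
mm [1.1 0.1 1.2] deg [ 0.1  -0.05  0.1 ] rows>= 0.0
mm [2.3 0.1 2.9] deg [ 0.1  -0.05  0.1 ] rows>= 0.1
time: 19.08
position: [0.6302, 0.0269, 0.0911]
tool_rot: [-1.402, -1.799, -0.735]
ft_force: [-0.1, -1.4, 0.3]
grip_width: 0.299
grip_force: 0.2
tip rel mm [  0.1   9.9 -34.7] F [-0.1 -1.4  0.3] FMY 1.4 q [ 0.14  0.79  0.32  1.36 -0.92  1.76  0.88]
mm [1.4 0.1 2.6] deg [ 0.06 -0.12  0.15] rows>= 0.1
```

```bash
python3 -m handwheel '[{"x":0.0006,"y":0,"z":0.0008,"wx":0,"wy":0,"wz":0},{"x":0.0012,"y":0,"z":0.0016,"wx":0,"wy":0,"wz":0},{"x":0.0018,"y":0,"z":0.0024,"wx":0,"wy":0,"wz":0},{"x":0.0018,"y":0,"z":0.0024,"wx":0,"wy":0,"wz":0}]'
python3 ring.py
python3 -m handwheel '[{"x":0.0006,"y":0,"z":0.0008,"wx":0,"wy":0,"wz":0},{"x":0.0012,"y":0,"z":0.0016,"wx":0,"wy":0,"wz":0},{"x":0.0012,"y":0,"z":0.0016,"wx":0,"wy":0,"wz":0}]'
python3 ring.py
```

```text
time: 19.42
position: [0.6297, 0.0295, 0.0912]
tool_rot: [-1.403, -1.799, -0.735]
ft_force: [-0.2, -1.3, 0.2]
grip_width: 0.303
grip_force: 0.4
tip rel mm [  0.    7.2 -34.7] F [-0.2 -1.3  0.2] FMY 1.2 q [ 0.14  0.79  0.32  1.36 -0.92  1.76  0.88]
time: 19.67
position: [0.6293, 0.0305, 0.091]
tool_rot: [-1.405, -1.8, -0.735]
ft_force: [1.2, -5.1, 0.3]
grip_width: 0.297
grip_force: 2.3
tip rel mm [  0.1   6.2 -34.8] F [ 1.2 -5.1  0.3] FMY 5.2 q [ 0.14  0.79  0.32  1.37 -0.92  1.75  0.88]
```

```bash
python3 -m handwheel '[{"x":0.0006,"y":0,"z":0.0008,"wx":0,"wy":0,"wz":0},{"x":0.0012,"y":0,"z":0.0016,"wx":0,"wy":0,"wz":0},{"x":0.0012,"y":0,"z":0.0016,"wx":0,"wy":0,"wz":0},{"x":0.0012,"y":0,"z":0.0016,"wx":0,"wy":0,"wz":0}]'
python3 ring.py
```

```text
time: 20.0
position: [0.6292, 0.0308, 0.0908]
tool_rot: [-1.408, -1.8, -0.734]
ft_force: [2.5, -7.5, 0.3]
grip_width: 0.3
grip_force: 3.8
tip rel mm [  0.2   5.8 -34.9] F [ 2.5 -7.5  0.3] FMY 7.9 q [ 0.14  0.78  0.32  1.37 -0.92  1.75  0.88]
```

The ring is on its stop: no travel as force went from 5 to 8 N. I'll back out and verify.

```bash
python3 -m handwheel '[{"x":-0.003,"y":0,"z":-0.004,"wx":0,"wy":0,"wz":0},{"x":-0.009,"y":0,"z":-0.012,"wx":0,"wy":0,"wz":0},{"x":-0.02,"y":0,"z":-0.029,"wx":0,"wy":0,"wz":0},{"x":-0.034,"y":0,"z":-0.049,"wx":0,"wy":0,"wz":0},{"x":-0.03,"y":0,"z":-0.075,"wx":0,"wy":0,"wz":0},{"x":-0.02,"y":0,"z":-0.1,"wx":0,"wy":0,"wz":0},{"x":-0.02,"y":0,"z":-0.1,"wx":0,"wy":0,"wz":0},{"x":-0.02,"y":0,"z":-0.1,"wx":0,"wy":0,"wz":0}]'
python3 - <<'E'
from h import *
im=snap("wrist");s=ctrl.get_state();print(w2m(s["position"]),s["ft_force"])
h=cv2.cvtColor(im["image"],cv2.COLOR_RGB2HSV)
m=(((h[...,0]<8)|(h[...,0]>172))&(h[...,1]>150)&(h[...,2]>60)).astype(np.uint8)
c,l,st,ce=cv2.connectedComponentsWithStats(m)
for i in range(1,c):
    if st[i,4]>30: print("red",st[i],ce[i])
y=((h[...,0]>12)&(h[...,0]<32)&(h[...,1]>110)&(h[...,2]>60))
c,l,st,ce=cv2.connectedComponentsWithStats(y.astype(np.uint8))
for i in range(1,c):
    if st[i,4]>8 and 250<ce[i][0]<400: print("yel",st[i],ce[i])
H=.1837
def pts(t): 
    o=[]
    for a in np.radians([0,90,180,270]):
        sx,ss=.021*np.cos(a),.020+.021*np.sin(a); o.append(m2w(sx,H+ss*np.cos(t),.139-ss*np.sin(t)))
    return o
for t in(1.2,1.33,1.45): print(t,proj(im,pts(t)).round(1).tolist())
print("tab pred",proj(im,[m2w(0,H,.164),m2w(0,H,.180)]).round(1))
E
```

```text
time: 20.67
position: [0.6518, -0.0585, 0.1329]
tool_rot: [-1.404, -1.8, -0.737]
ft_force: [0.0, -0.1, -0.4]
grip_width: 0.296
grip_force: 0.0
[0.     0.2613 0.1319] [ 0.6701  0.6595 -0.8483]
red [319  95  14  49 629] [325.3084 118.3752]
yel [298 144  54  40 521] [324.0633 165.3263]
yel [379 251  14  53 406] [386.7586 276.9803]
yel [260 252  12  52 372] [264.4597 277.5887]
yel [ 178  312  329   20 4915] [352.61  323.246]
1.2 [[300.8, 167.2], [325.1, 188.9], [349.7, 167.4], [325.3, 143.8]]
1.33 [[301.0, 165.8], [325.1, 185.9], [349.5, 166.0], [325.3, 143.9]]
1.45 [[301.2, 164.3], [325.1, 182.6], [349.3, 164.4], [325.3, 143.9]]
tab pred [[325.5 119.8]
 [325.6 101.4]]
```

The ring's lower wire edge is at row 184, against 184.5 predicted for 1.45 rad and 188 for 1.33 rad, and the tab sits where predicted. I'll hand in.

```bash
python3 -c "
from bench import ctrl
print(ctrl.close_job())"
```

```text
the job is handed in; nothing more can be done
None
```

The job is handed in, with no verdict returned: the wheel is home (11.5 N at its stop), the linchpin is seated through the cross-hole (14.7 N), the ring is against the pin's point (7.9 N, about 1.45 rad in the last wrist image), and the arm is clear at about 21 s.

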